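# Lock the equipment case hatch with the slot key

## Robot

A 6-joint arm with a two-finger parallel gripper is mounted at the origin on the work surface. World frame = base frame: x ahead of the robot, y to its left, z up, the work surface at z = 0. Lengths are in m, angles in rad, forces in N, time in s.
With the tool pointing down it reaches from about 0.275 to 0.85 m from the base axis. Payload 5.2 kg.
Tool frame: the origin (TCP) lies between the finger pads; the fingertips stand 14 mm ahead of it and the grasp point (between the pads) lies 5 mm behind it (tip_reach is the y of the fingertips in the tool frame, in m); y points along the fingers, x is the direction in which the jaws open and shut, and the axes are right-handed (so a half turn about y gives the same grasp; the last joint's range is limited). The gripper opens to 85 mm and grips with 20 to 120 N. Pads are 22 mm wide; open, the fingers measure 114 mm over their backs; the gripper's body (76 mm by 85 mm) begins 54 mm behind the grasp point. The pads swing forward as they close: fully open they stand 13 mm farther back than shut.
Start: joints at [0.963, 0.259, 1.535, -0, 1.348, -0.203], TCP at [0.217, 0.506, 0.212] pointing down, gripper open.
Joint ranges: [-3.14, 3.14], [-0.91, 2.08], [0.19, 2.58], [-1.22, 4.36], [0.22, 2.71], [-3.12, 3.12]. Speed limits (rad/s): [2.57, 2.57, 3.14, 3.14, 3.14, 3.14].

## Interface

Orientations are given as [roll, pitch, yaw] about the fixed x, y, z axes, in that order (R = Rz(yaw) Ry(pitch) Rx(roll)).
In Python, from workcell import * gives the robot as it stands.
- The arm moves only by the tool servo_tool, never from a script. Its argument "series" is a list of rows, each an object of numbers: "tx", "ty", "tz": the shift along the tool's x, y, z in cm; "rx", "ry", "rz": the turn, a rotation vector about the tool's x, y, z in degrees; "grip": the closure in counts, from 0 (fully open) to 255 (shut). A call has 1 to 8 rows; each row is the pose to reach, as a shift and turn from the pose measured when the call began, along the tool's axes at that moment; what a row does not reach only later rows make up. A row lasts 1/8 s, in which the tool goes at most 62.5 mm and 10.7 degrees, less where a joint would pass 70% of its speed; a pose out of reach is approached as far as the arm can. A call with a gripper value outside its range is refused whole. The fingers move at their own pace and stop on an object; "newtons" is the grip in N (left out, the last holds). Time passes only in rows, so rows that repeat a pose let the fingers close. It gives the time, the measured TCP pose, the force and the opening at its end, in the units of the state.
- observe(): the state, without advancing time (a new reading comes with each control period).
- capture(name): name is "side" or "top" or "wrist"; returns the picture (420x560x3 uint8, red, green, blue); there is no depth.
- camera_params(name): a dict with "K" (3x3 intrinsics, pixels), "distortion" ([k1, k2, p1, p2, k3] as OpenCV has them; the pictures are not rectified), "extrinsics" (4x4, takes a point from world to camera coordinates); the wrist camera has in their place "T_tool_cam" (4x4, takes a point from camera to tool coordinates, whose origin is the TCP and whose axes are the tool frame's). Camera axes: x right, y up, looking along -z (the intrinsics and any distortion apply to the point x, -y, -z); pixel columns grow to the right and rows downward; lengths in m; the calibration is good to about 2 mm. A picture is of the moment at which its call begins: read the wrist's pose just before it. camera_params takes no time and is no camera call.
- close_job(): hands the job in, once; it reports no verdict.
Trained networks look in the newest picture that a camera, given by its name, has taken for a name from the list of things; names that differ only in an ending like _2 or _b are one class to them, and where a whole thing is asked for, a point or a joint stands for the part that bears it (a point fixed in the world has none). Each returns a list of dicts, best first, with "conf" (0 to 1); they miss things now and then, are a little off and sometimes report something else, mostly with a low value. They report only what shows in the picture. A call takes as long as a camera call. They do not tell look-alikes from the thing itself.
- silhouettes(camera, name): "region" (420x560 bool, what is visible of it) and "centre" ([column, row] as shares, 0 to 1, of the picture: columns of its width, rows of its height, amid what is visible of it).
- pinpoint(camera, name): "centre" ([column, row] as shares, 0 to 1, of the picture: columns of its width, rows of its height: a listed point, or the origin of a listed thing).
The state is a dict: "t": time; "q": joint angles; "qd": joint speeds; "joint_efforts": joint torques, N m; "tcp_pos": TCP position; "ee_rot": TCP orientation; "contact_force": force on the tool from outside, world axes, zero at the start; "ft_torque": the same for the moment, N m; "finger_gap": finger opening in m.
Only numpy, scipy, OpenCV 4.12 (cv2) and the standard library are available. Lean on these libraries where they do the work, as an engineer would, in place of code of your own. Each camera call takes 0.05 s, during which the arm holds its last target.

## Task

Lock the hatch on the blue case: take the slot key out of its holder, put its blade in the slot of the cam lock and turn the lock clockwise with it until it seats firmly against its stop, without forcing it. Then put the key back in its holder, standing fully home, let go, and leave everything else where it is.

Things in the scene. Friction and masses are not known exactly. Their poses are not given: they have to be found in the camera images.
- cam (a joint): angle of the cam lock, rad, growing clockwise seen from above: 0 = undone (slot along the case's y), 1.571 = seated on its hard stop (slot along its x, in line with two grey ribs). Starts at 0.05 to 0.35. Friction about 0.1 Nm: it stays where left. At the stop resistance rises sharply; over 40 N or 0.3 Nm from the blade damages it. It sinks 3 mm evenly over the turn, until flush.
- slot (a point): centre of the slot's mouth, on the turning axis, level with the top of the lock head, a steel disc 40 mm across on the case's black hatch. Axes turn with the head: x along the slot, z up. Slot 25 mm long, 5 mm wide, 6 mm deep, with floor and closed ends, 1 mm chamfer on the long edges: a blade in it has play, so the lock lags the key
- case: blue hard case 240 (x) x 260 (y) x 80 mm high, fixed; origin at the centre of its underside, z up, carrying handle on its -x side. On top an 8 mm thick black hatch 120 x 130 mm with the lock, its axis at x = -20 mm, y = 0. The collar round the lock is 52 mm across, its top 92 mm above the table; undone, the head stands 3 mm above it
- key_grip (a point): centre of the slot key's grip; loose tool, about 110 g. z up along the tool as it stands, x along the blade's width. Grip: grey square bar 28 x 28 mm, 54 mm long in z (27 mm either way from here), flats facing x and y. Below: round steel shank 11 mm across, then a flat steel blade 22 mm wide (x), 3 mm thick (y), thinned to 2 mm at its end, which lies 73 mm below this point
- key_tip (a point): middle of the end of the key's blade, 73 mm below key_grip; same axes
- holder_hole0 (a point): centre of the mouth of the holder's hole, 50 mm above the table; x along the hole's long side. Holder: black block 64 x 64 x 50 mm, fixed. The hole goes right through, 27 (x) by 15 (y) mm, 2 mm chamfer. The key stands in it, blade along x, underside of its grip on the top face (key_grip 27 mm above this point, blade end 46 mm below), with about 2 mm play
- puck: steel disc, 36 mm across, 22 mm high, lying on the case's top at its far edge; a bystander to be left alone; origin at the centre of its underside
- weight: copper cylinder, 32 mm across, 30 mm high, on the table between holder and case; a bystander to be left alone; origin at the centre of its underside
- driver: screwdriver with a round handle, 200 mm long, lying on the table: not the tool for this job; a bystander to be left alone; origin at the centre of its underside (lying, its length along x)
There are look-alikes about, which are no part of the job. Of the things shaped like the part that bears key_grip, the grey one is meant.

How it is judged:
On the way, in this order (a step that is already met when the one before it is completed fails the run):
1. the key's blade is in the slot, at least 3 mm deep, with the lock not yet turned home (z of key_tip in the frame of slot below -0.003 m and horizontal distance between key_tip and slot below 0.004 m and angle between the x axis of key_tip and the x axis of slot, either way round below 0.2 rad and value of joint cam below 1.3 rad), for 0.1 s.
2. the lock is turned to its stop (within 0.04 rad) with the blade still in the slot (z of key_tip in the frame of slot below -0.003 m and horizontal distance between key_tip and slot below 0.004 m and value of joint cam above 1.5308 rad), for 0.2 s.
At the end, for the whole second after the job is handed in: The cam lock is within 0.04 rad of its stop, and the key stands upright (within 0.12 rad) in the holder's hole, its grip resting on the holder (within 4 mm) and within 8 mm of the hole's centre, released and at rest (value of joint cam above 1.5308 rad and horizontal distance between key_grip and holder_hole0 below 0.008 m and z of key_grip in the frame of holder_hole0 between 0.023 and 0.031 m and angle between key_grip's own z axis and vertical below 0.12 rad and linear speed of key below 0.02 m/s); the robot touches nothing.
It fails at once if the key forces the lock: more than 40 N between key and lock (contact force between key and cam above 40 N).
It fails at once if the lock is touched by the gripper instead of the key (contact force between the arm and cam above 1 N).
It fails at once if a bystander is moved by more than 20 mm (distance of any of puck, weight, driver from where it was at the start of the episode above 0.02 m).
It also fails if it takes over 64 s, if anything falls off the work surface, if the arm or the gripper's body presses on something with over 40 N, if the wrist force passes 120 N, or if a joint passes its speed limit or range.

## Working session

There is one attempt and no reset: what is moved stays moved. The work goes in short steps, Python scripts to look and compute and a tool call to move; the robot and the scene stay as the last step left them, time stands still between calls to the robot, and variables do not carry over. Pictures are saved under pics/ and viewed, and the job is handed in when it is done.

Besides the shell and the picture viewer there is one more tool, called after "Request:" by a JSON object that holds its "method" and its "body", one argument or row to a line. servo_tool: Moves the arm, as the interface text tells. Its arguments: {"type":"object","properties":{"series":{"type":"array","items":{"type":"object","properties":{"tx":{"type":"number"},"ty":{"type":"number"},"tz":{"type":"number"},"rx":{"type":"number"},"ry":{"type":"number"},"rz":{"type":"number"},"grip":{"type":"number"}}}},"newtons":{"type":"number"}},"required":["series"]}

```bash
ls; mkdir -p pics; cat > h.py <<'E'
from workcell import *
import numpy as np, cv2
def snap(n,f):
    im=capture(n); cv2.imwrite('pics/'+f,im[:,:,::-1].copy()); return im
E
python3 - <<'E'
from h import *
s=observe()
for k in s: print(k,np.round(s[k],4))
for c in ['side','top','wrist']:
    snap(c,f'{c}0.png'); p=camera_params(c); print(c,{k:np.round(v,4).tolist() for k,v in p.items()})
for c in ['side','top','wrist']:
  for n in ['key_grip','slot','holder_hole0','puck','weight','driver','case']:
    try: print(c,n,[(np.round(np.array(d['centre'])*[560,420],1).tolist(),round(d['conf'],2)) for d in pinpoint(c,n)])
    except Exception as e: print(c,n,e)
E
```

```text
pics
t 0.0
q [ 0.9632  0.2593  1.5361  0.      1.348  -0.2028]
qd [-0.0009 -0.0013 -0.0009  0.      0.0011  0.0008]
joint_efforts [-7.00000e-04 -4.46035e+01 -2.90565e+01 -7.00000e-04  1.18000e-02
  0.00000e+00]
tcp_pos [0.2162 0.5051 0.2115]
ee_rot [-1.5704  0.0018  1.166 ]
contact_force [0.2197 0.195  0.1594]
ft_torque [ 0.0001 -0.0537 -0.0156]
finger_gap 0.0855
side {'K': [[512.7998, 0.0, 288.6485], [0.0, 512.7998, 206.432], [0.0, 0.0, 1.0]], 'distortion': [-0.0508, 0.0, 0.0, 0.0, 0.0], 'extrinsics': [[-0.9756, -0.2192, 0.0099, 0.54], [0.1643, -0.7001, 0.6949, -0.1948], [-0.1454, 0.6796, 0.719, -1.075], [0.0, 0.0, 0.0, 1.0]]}
top {'K': [[384.3237, 0.0, 287.1851], [0.0, 384.3237, 217.4037], [0.0, 0.0, 1.0]], 'distortion': [-0.0523, 0.0, 0.0, 0.0, 0.0], 'extrinsics': [[0.0182, -0.9993, 0.034, -0.086], [0.9986, 0.0199, 0.0498, -0.5757], [-0.0504, 0.033, 0.9982, -0.8077], [0.0, 0.0, 0.0, 1.0]]}
wrist {'K': [[354.5789, 0.0, 280.3747], [0.0, 354.5789, 201.9726], [0.0, 0.0, 1.0]], 'distortion': [-0.0066, 0.0, 0.0, 0.0, 0.0], 'T_tool_cam': [[1.0, -0.0003, -0.0011, -0.0002], [-0.0009, 0.326
[... 199 characters left out ...]
]
side holder_hole0 [([345.2, 154.9], 0.84), ([256.0, 288.6], 0.65)]
side puck [([186.2, 321.1], 0.81), ([249.2, 314.2], 0.56)]
side weight [([302.8, 210.8], 0.67)]
side driver [([248.5, 157.3], 0.64)]
side case [([250.8, 314.9], 0.68)]
top key_grip [([451.3, 275.8], 0.93), ([403.6, 269.0], 0.68), ([344.6, 278.4], 0.63)]
top slot [([158.9, 211.6], 0.62), ([120.0, 158.8], 0.27)]
top holder_hole0 [([396.3, 271.0], 0.71)]
top puck [([121.0, 160.2], 0.78)]
top weight [([310.1, 235.3], 0.62)]
top driver [([391.5, 151.3], 0.76), ([398.6, 268.9], 0.41)]
top case [([175.5, 207.6], 0.64)]
wrist key_grip []
wrist slot []
wrist holder_hole0 []
wrist puck []
wrist weight []
wrist driver []
wrist case []
```

View pics/top0.png

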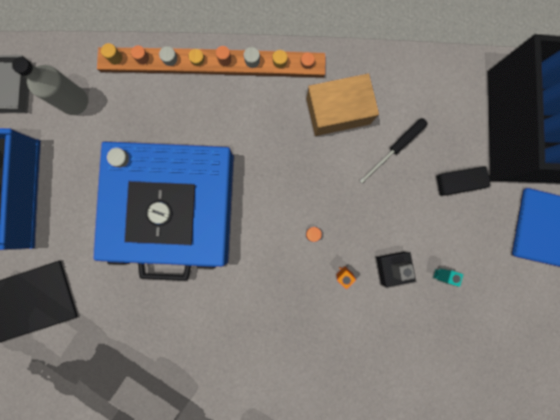

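View pics/side0.png

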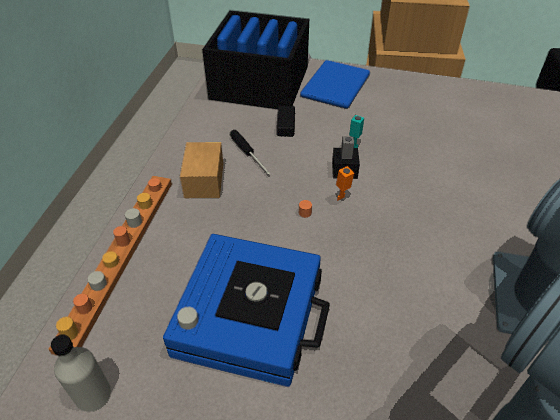

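View pics/wrist0.png

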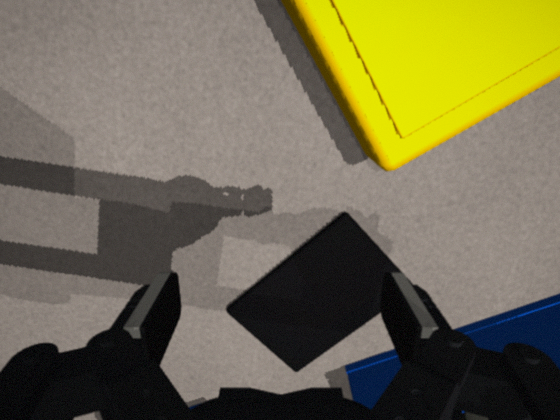

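The grey key stands in the black holder at top (403,270) and side (347,147). The orange key at top (345,278) and the teal one at top (451,277) are look-alikes standing on the table. I'll confirm this in a crop and triangulate.

```bash
cat >> h.py <<'E'
def ray(cam,uv,tool=None):
    p=camera_params(cam); K=np.array(p['K']);D=np.array(p['distortion'])
    u=cv2.undistortPoints(np.array([[uv]],float),K,D)[0,0]
    d=np.array([u[0],-u[1],-1.0])
    if cam=='wrist':
        T=tool@np.array(p['T_tool_cam']); R=T[:3,:3]; o=T[:3,3]
    else:
        E=np.array(p['extrinsics']); R=E[:3,:3].T; o=-R@E[:3,3]
    d=R@d; return o,d/np.linalg.norm(d)
def toolT(s=None):
    from scipy.spatial.transform import Rotation as Ro
    s=s or observe(); T=np.eye(4); T[:3,:3]=Ro.from_euler('xyz',s['ee_rot']).as_matrix(); T[:3,3]=s['tcp_pos']; return T
def tri(rays):
    A=0;b=0
    for o,d in rays:
        P=np.eye(3)-np.outer(d,d); A=A+P; b=b+P@o
    x=np.linalg.solve(A,b); return x,[np.linalg.norm((np.eye(3)-np.outer(d,d))@(x-o)) for o,d in rays]
def onz(cam,uv,z,tool=None):
    o,d=ray(cam,uv,tool); return o+d*(z-o[2])/d[2]
def proj(cam,X,tool=None):
    p=camera_params(cam)
    if cam=='wrist': E=np.linalg.inv(tool@np.array(p['T_tool_cam']))
    else: E=np.array(p['extrinsics'])
    c=E[:3,:3]@X+E[:3,3]
    return cv2.projectPoints(np.array([[c[0],-c[1],-c[2]]]),np.zeros(3),np.zeros(3),np.array(p['K']),np.array(p['distortion']))[0][0,0]
E
python3 - <<'E'
from h import *
t=cv2.imread('pics/top0.png');s=cv2.imread('pics/side0.png')
a=cv2.resize(t[225:315,320:480],None,fx=5,fy=5,interpolation=2)[:, :800]
cv2.imwrite('pics/c1.png',a)
b=np.hstack([cv2.resize(s[90:210,300:400],(400,480)),cv2.resize(t[175:250,125:192],(400,480))])
cv2.imwrite('pics/c2.png',b)
def P(n,u,v):
    print(n,*[np.round(q,4) for q in tri([ray('top',u),ray('side',v)])])
P('grey',(403.6,269),(349.9,145.1))
P('slot',(158.9,211.6),(253.9,289.7))
P('hole',(396.3,271),(345.2,154.9))
P('weight',(310.1,235.3),(302.8,210.8))
P('puck',(121,160.2),(186.2,321.1))
P('orange',(344.6,278.4),(344.3,179.6))
P('teal',(451.3,275.8),(352.3,126.8))
E
```

```text
grey [ 0.4704 -0.3076  0.0817] [0.0054 0.0054]
slot [0.5811 0.1762 0.0924] [0.0014 0.0014]
hole [ 0.4715 -0.2993  0.0567] [0.002 0.002]
weight [ 0.5433 -0.1247  0.011 ] [0.0034 0.0034]
puck [0.6856 0.2615 0.0759] [0.0037 0.0037]
orange [ 0.458  -0.189   0.0736] [0.0031 0.0031]
teal [ 0.4662 -0.4111  0.0648] [0.0048 0.0048]
```

View pics/c1.png

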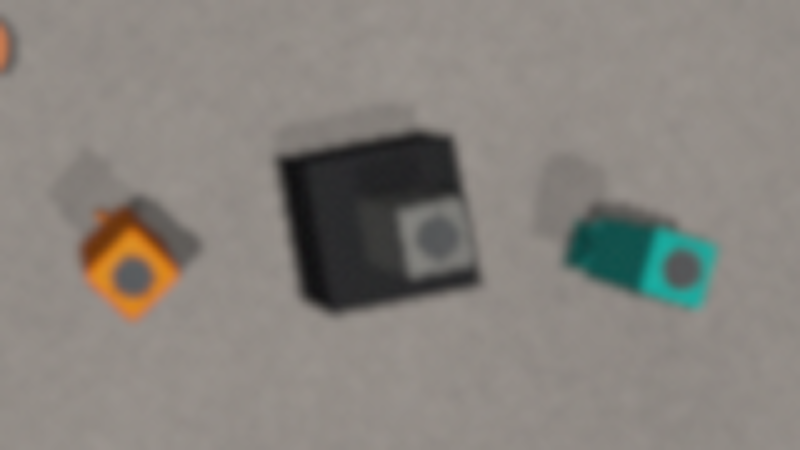

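View pics/c2.png

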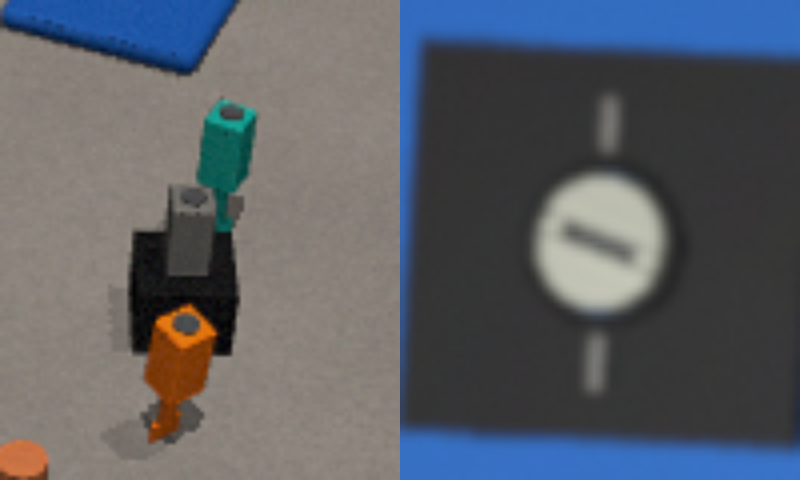

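Confirmed: the grey grip in the black holder is the key, and the orange and teal ones stand free. The slot is tilted about 20° clockwise from the image horizontal, and the ribs run near vertical. I'll refine the position from the picture and work out the moves.

```bash
cat >> h.py <<'E'
def delta(pos,yaw):
    from scipy.spatial.transform import Rotation as Ro
    T=toolT(); d=T[:3,:3].T@(np.array(pos)-T[:3,3])*100
    Rt=Ro.from_euler('xyz',[-np.pi/2,0,yaw]).as_matrix()
    r=Ro.from_matrix(T[:3,:3].T@Rt).as_rotvec(degrees=True)
    return np.round(d,3),np.round(r,2)
E
python3 - <<'E'
from h import *
print(tri([ray('top',(407.6,272.4)),ray('side',(348,139.2))]))
print(onz('top',(407.6,272.4),.104),onz('side',(348,139.2),.104))
f=lambda x,y:(x/5+320,y/5+225)
A,B=[onz('top',f(*q),.05) for q in [(335,310),(480,283)]]
print(A,B,np.degrees(np.arctan2(*(B-A)[:2])))
print(delta([.46,-.31,.22],.17),delta([.33,.1,.21],.65))
E
```

```text
(array([ 0.4711604 , -0.30779368,  0.10078141]), [np.float64(0.00037114595382798217), np.float64(0.00037114595382804066)])
[ 0.47107865 -0.30674598  0.104     ] [ 0.47123918 -0.3035608   0.104     ]
[ 0.43582008 -0.28261966  0.05      ] [ 0.44747233 -0.34377135  0.05      ] 169.21180486630124
(array([-65.379,  -0.77 , -54.496]), array([-0.  , 57.06,  0.  ])) (array([-32.813,   0.231, -26.398]), array([-0.  , 29.56,  0.  ]))
```

Request:
{"method": "servo_tool", "body": {
  "series": [
    {"tx":-4.6,"tz":-3.9,"ry":4},
    {"tx":-9.2,"tz":-7.8,"ry":8},
    {"tx":-13.8,"tz":-11.7,"ry":12},
    {"tx":-18.4,"tz":-15.6,"ry":16},
    {"tx":-23,"tz":-19.5,"ry":20},
    {"tx":-27.6,"tz":-23.4,"ry":24},
    {"tx":-32.2,"tz":-27.3,"ry":28},
    {"tx":-36.8,"tz":-31.2,"ry":32}
  ]
}}

```text
schema error: expected keys tx, ty, tz, rx, ry, rz, grip
```

```bash
python3 - <<'E'
from h import *
print(delta([.471,-.306,.22],.188))
E
```

```text
(array([-64.578,  -0.77 , -55.35 ]), array([-0.  , 56.03,  0.  ]))
```

All keys are required in every row.

Request:
{"method": "servo_tool", "body": {
  "series": [
    {"tx":-4.6,"ty":0,"tz":-3.9,"rx":0,"ry":4,"rz":0,"grip":0},
    {"tx":-9.2,"ty":0,"tz":-7.8,"rx":0,"ry":8,"rz":0,"grip":0},
    {"tx":-13.8,"ty":0,"tz":-11.7,"rx":0,"ry":12,"rz":0,"grip":0},
    {"tx":-18.4,"ty":0,"tz":-15.6,"rx":0,"ry":16,"rz":0,"grip":0},
    {"tx":-23,"ty":0,"tz":-19.5,"rx":0,"ry":20,"rz":0,"grip":0},
    {"tx":-27.6,"ty":0,"tz":-23.4,"rx":0,"ry":24,"rz":0,"grip":0},
    {"tx":-32.2,"ty":0,"tz":-27.3,"rx":0,"ry":28,"rz":0,"grip":0},
    {"tx":-36.8,"ty":0,"tz":-31.2,"rx":0,"ry":32,"rz":0,"grip":0}
  ],
  "newtons": 60
}}

```text
t: 2.2
tcp_pos: [0.3588, 0.0425, 0.2128]
ee_rot: [-1.572, -0.001, 0.605]
contact_force: [0.5, 0.4, -0.5]
finger_gap: 0.0853
```

```bash
python3 - <<'E'
from h import *
print(delta([.471,-.306,.22],.188))
E
```

```text
(array([-10.601,  -0.697, -35.045]), array([ 0.05, 23.9 ,  0.09]))
```

Request:
{"method": "servo_tool", "body": {
  "series": [
    {"tx":-1.7,"ty":-0.1,"tz":-5.8,"rx":0,"ry":4,"rz":0,"grip":0},
    {"tx":-3.5,"ty":-0.2,"tz":-11.6,"rx":0,"ry":8,"rz":0,"grip":0},
    {"tx":-5.3,"ty":-0.3,"tz":-17.5,"rx":0,"ry":12,"rz":0,"grip":0},
    {"tx":-7,"ty":-0.5,"tz":-23.3,"rx":0,"ry":16,"rz":0,"grip":0},
    {"tx":-8.8,"ty":-0.6,"tz":-29.2,"rx":0,"ry":20,"rz":0,"grip":0},
    {"tx":-10.6,"ty":-0.7,"tz":-35,"rx":0,"ry":23.9,"rz":0,"grip":0},
    {"tx":-10.6,"ty":-0.7,"tz":-35,"rx":0,"ry":23.9,"rz":0,"grip":0}
  ]
}}

```text
t: 3.08
tcp_pos: [0.4712, -0.3098, 0.2189]
ee_rot: [-1.572, -0.001, 0.184]
contact_force: [-0.5, 0.7, -0.6]
finger_gap: 0.0856
```

```bash
python3 - <<'E'
from h import *
T=toolT(); im=snap('wrist','w1.png')
print(observe()['tcp_pos'],observe()['ee_rot'],[(np.array(d['centre'])*[560,420],d['conf']) for d in pinpoint('wrist','key_grip')])
print(proj('wrist',np.array([.471,-.306,.104]),T),proj('wrist',np.array([.471,-.306,.077]),T))
E
```

```text
[ 0.47060474 -0.30725381  0.21901679] [-1.56995873e+00 -8.93203611e-04  1.85678326e-01] [(array([227.696, 305.592]), 0.95), (array([284.424, 175.896]), 0.68)]
[280.66398108 184.016539  ] [280.58165696 175.52970295]
```

View pics/w1.png

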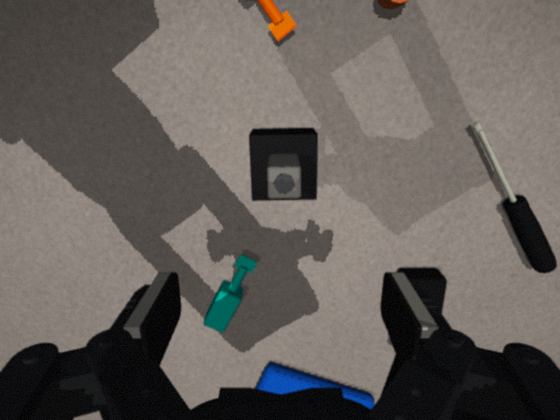

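Wrist view: the grey key's top is at (284,182), squared with the holder, and the fingers straddle it. Descending with a small correction.

```bash
python3 - <<'E'
from h import *
T=toolT(); print(onz('wrist',(284.5,182),.104,T), onz('wrist',(284.4,175.9),.077,T), onz('top',(407.6,272.4),.104))
print(delta([.473,-.3065,.074],.188))
E
```

```text
[ 0.47286544 -0.29951634  0.104     ] [ 0.47349049 -0.30140761  0.077     ] [ 0.47107865 -0.30674598  0.104     ]
(array([ 0.23 , 14.53 , -0.146]), array([-0.07, -0.05,  0.05]))
```

```bash
python3 - <<'E'
from h import *
for i in range(3):
    T=toolT(); im=capture('wrist'); print(T[:3,3],observe()['ee_rot'],[np.array(d['centre'])*[560,420] for d in pinpoint('wrist','key_grip')][:2])
g=im[120:215,240:330]; cv2.imwrite('pics/w1c.png',cv2.resize(g,(720,570 if 0 else 600))[:,:,::-1])
print(onz('wrist',(284.5,182),.104,T),onz('wrist',(283.5,200),.05,T))
E
```

```text
[ 0.47037031 -0.3056951   0.21929638] [-1.56985230e+00 -1.13970188e-03  1.88299898e-01] [array([225.624, 307.188]), array([283.92 , 180.306])]
[ 0.47042453 -0.30435149  0.21996793] [-1.57087871 -0.00171279  0.18940846] [array([224.896, 310.884]), array([284.424, 180.18 ])]
[ 0.47065626 -0.30421825  0.22042954] [-1.57156988 -0.00206472  0.18957637] [array([223.216, 308.994]), array([280.784, 182.7  ])]
[ 0.47336941 -0.29852094  0.104     ] [ 0.47963504 -0.33173003  0.05      ]
```

View pics/w1c.png

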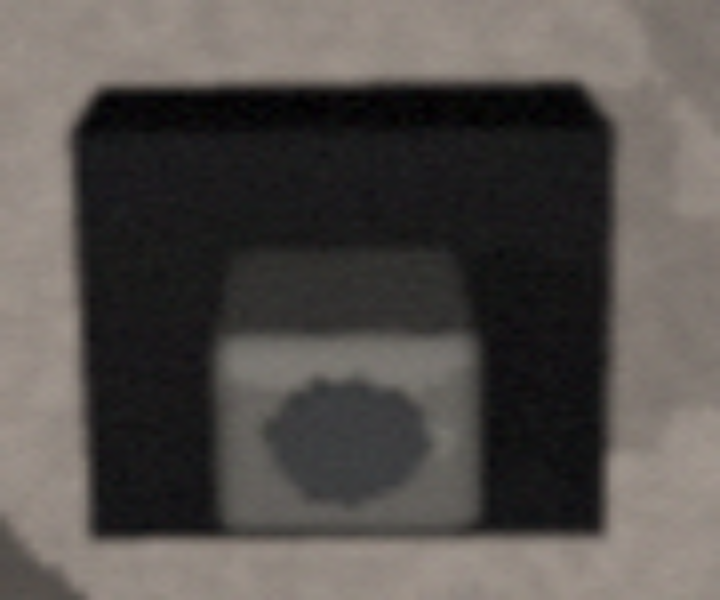

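```bash
python3 - <<'E'
from h import *
T=toolT(); print(T[:3,3])
print(onz('wrist',(283.5,189),.104,T),'hole top face corners',[onz('wrist',q,.05,T) for q in [(250,141),(316,141),(252,204),(315,204)]])
print(delta([.473,-.305,.074],.188))
E
```

```text
[ 0.47079191 -0.3044928   0.22056155]
[ 0.47388673 -0.30489221  0.104     ] hole top face corners [array([ 0.43774681, -0.28066397,  0.05      ]), array([ 0.49857432, -0.26899006,  0.05      ]), array([ 0.44982414, -0.34213899,  0.05      ]), array([ 0.51145048, -0.3303474 ,  0.05      ])]
(array([ 0.176, 14.657, -0.078]), array([0.05, 0.08, 0.12]))
```

Request:
{"method": "servo_tool", "body": {
  "series": [
    {"tx":0.2,"ty":4.5,"tz":-0.1,"rx":0,"ry":0,"rz":0,"grip":0},
    {"tx":0.2,"ty":9,"tz":-0.1,"rx":0,"ry":0,"rz":0,"grip":0},
    {"tx":0.2,"ty":12.5,"tz":-0.1,"rx":0,"ry":0,"rz":0,"grip":0},
    {"tx":0.2,"ty":14.5,"tz":-0.1,"rx":0,"ry":0,"rz":0,"grip":0},
    {"tx":0.2,"ty":14.5,"tz":-0.1,"rx":0,"ry":0,"rz":0,"grip":0},
    {"tx":0.2,"ty":14.5,"tz":-0.1,"rx":0,"ry":0,"rz":0,"grip":0},
    {"tx":0.2,"ty":14.5,"tz":-0.1,"rx":0,"ry":0,"rz":0,"grip":0}
  ]
}}

```text
t: 4.35
tcp_pos: [0.4741, -0.3057, 0.0771]
ee_rot: [-1.574, -0.004, 0.19]
contact_force: [-0.5, -0.6, 0.1]
finger_gap: 0.0852
```

```bash
python3 - <<'E'
from h import *
snap('wrist','w2.png'); s=observe(); print(s['tcp_pos'],s['contact_force'],delta([.4735,-.305,.075],.188))
E
```

```text
[ 0.47395636 -0.30570908  0.07693025] [-0.24939813 -0.34581691 -0.11967857] (array([-0.032,  0.193,  0.079]), array([0.17, 0.09, 0.2 ]))
```

View pics/w2.png

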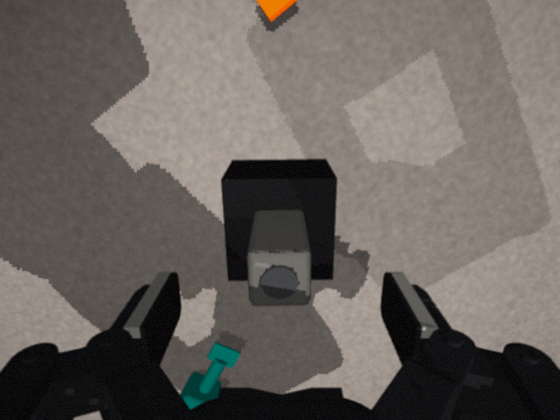

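The key is centred between the fingers (column 280 against 281). Closing.

Request:
{"method": "servo_tool", "body": {
  "series": [
    {"tx":0,"ty":0.2,"tz":0,"rx":0,"ry":0,"rz":0,"grip":100},
    {"tx":0,"ty":0.2,"tz":0,"rx":0,"ry":0,"rz":0,"grip":150},
    {"tx":0,"ty":0.2,"tz":0,"rx":0,"ry":0,"rz":0,"grip":255},
    {"tx":0,"ty":0.2,"tz":0,"rx":0,"ry":0,"rz":0,"grip":255},
    {"tx":0,"ty":0.2,"tz":0,"rx":0,"ry":0,"rz":0,"grip":255},
    {"tx":0,"ty":0.2,"tz":0,"rx":0,"ry":0,"rz":0,"grip":255},
    {"tx":0,"ty":0.2,"tz":0,"rx":0,"ry":0,"rz":0,"grip":255},
    {"tx":0,"ty":0.2,"tz":0,"rx":0,"ry":0,"rz":0,"grip":255}
  ],
  "newtons": 60
}}

```text
t: 5.4
tcp_pos: [0.4741, -0.3059, 0.0752]
ee_rot: [-1.574, -0.004, 0.19]
contact_force: [-0.7, -0.9, 5.5]
finger_gap: 0.0261
```

```bash
python3 - <<'E'
from h import *
s=observe(); print({k:np.round(v,4) for k,v in s.items()})
E
```

```text
{'t': np.float64(5.4), 'q': array([-7.7150e-01,  4.0730e-01,  1.6839e+00,  1.3000e-03,  1.0454e+00,
       -9.6180e-01]), 'qd': array([-0.0013,  0.0009,  0.001 ,  0.0006,  0.0009,  0.0012]), 'joint_efforts': array([ 4.33200e-01, -4.57712e+01, -2.32058e+01,  2.69000e-01,
       -2.52900e-01,  1.50000e-03]), 'tcp_pos': array([ 0.4741, -0.3059,  0.0752]), 'ee_rot': array([-1.5743, -0.0038,  0.1897]), 'contact_force': array([-0.6742, -0.8992,  5.4771]), 'ft_torque': array([0.0301, 0.1757, 0.0367]), 'finger_gap': np.float64(0.0261)}
```

Request:
{"method": "servo_tool", "body": {
  "series": [
    {"tx":0,"ty":-1,"tz":0,"rx":0,"ry":0,"rz":0,"grip":255},
    {"tx":0,"ty":-3,"tz":0,"rx":0,"ry":0,"rz":0,"grip":255},
    {"tx":0,"ty":-6,"tz":0,"rx":0,"ry":0,"rz":0,"grip":255},
    {"tx":0,"ty":-10,"tz":0,"rx":0,"ry":0,"rz":0,"grip":255},
    {"tx":0,"ty":-13,"tz":0,"rx":0,"ry":0,"rz":0,"grip":255},
    {"tx":0,"ty":-13,"tz":0,"rx":0,"ry":0,"rz":0,"grip":255}
  ]
}}

```text
t: 6.15
tcp_pos: [0.4747, -0.3064, 0.2078]
ee_rot: [-1.578, -0.007, 0.19]
contact_force: [0.5, 0.3, -0.8]
finger_gap: 0.0261
```

```bash
python3 - <<'E'
from h import *
a=snap('side','s3.png'); b=snap('wrist','w3.png'); s=observe(); print(s['tcp_pos'],s['ee_rot'],s['finger_gap'])
c=np.vstack([np.hstack([cv2.resize(a[40:215,270:420],(390,455)),cv2.resize(b[180:355,200:350],(390,455))])])
cv2.imwrite('pics/c3.png',c[:,:,::-1])
E
```

```text
[ 0.47315587 -0.30510057  0.20443985] [-1.57336739 -0.00323093  0.18975317] 0.02599028280899661
```

View pics/c3.png

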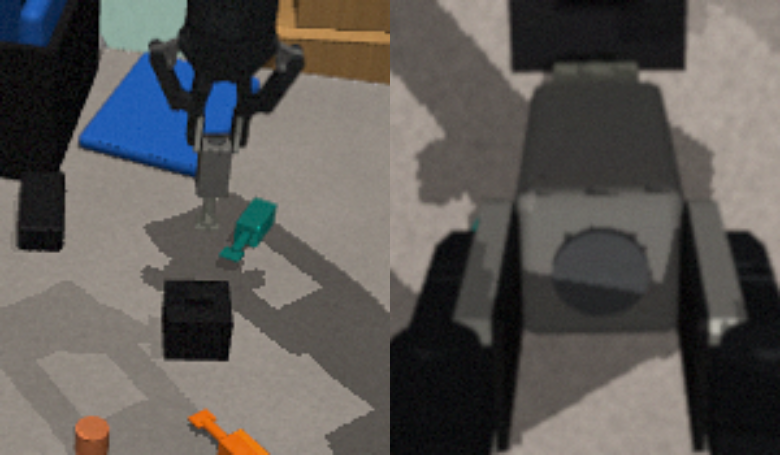

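View pics/w3.png

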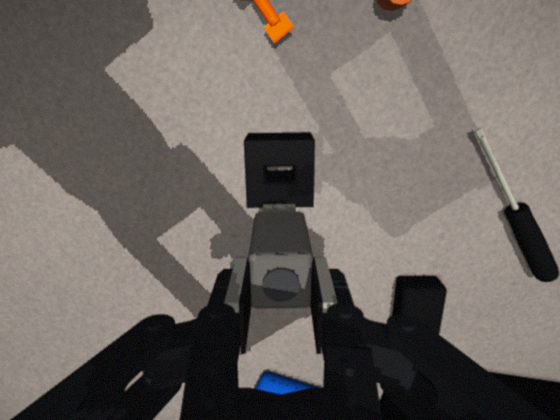

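The hole's long side and the blade both run along the jaw direction (tool x). The hole is at (279,173) and the blade end is near (279,208). Next I'll measure the tip against the TCP and the slot pose.

```bash
cat >> h.py <<'E'
def ptool(p): # project tool-frame point into wrist
    return proj('wrist',np.array(p,float),np.eye(4))
E
python3 - <<'E'
from h import *
b=cv2.imread('pics/w3.png')
cv2.imwrite('pics/c4.png',cv2.resize(b[150:230,230:330],(800,640),interpolation=2)[:600])
for dx in (-.011,0,.011):
  for dz in (-.001,.001): print(dx,dz,ptool([dx,.0712,dz]))
print('griptop',ptool([0,-.0288,0]),ptool([.014,-.0288,.014]),ptool([-.014,-.0288,.014]),ptool([-.014,-.0288,-.014]))
print([ (np.array(d['centre'])*[560,420],d['conf']) for d in pinpoint('wrist','key_tip')])
t=cv2.imread('pics/top0.png')
cv2.imwrite('pics/c5.png',cv2.resize(t[170:255,115:200],(600,600),interpolation=2))
E
```

```text
-0.011 -0.001 [264.53206635 207.98105283]
-0.011 0.001 [264.49218112 205.29386139]
0 -0.001 [280.21275128 207.9858669 ]
0 0.001 [280.21401925 205.29875973]
0.011 -0.001 [295.89220253 207.99052516]
0.011 0.001 [295.93461714 205.30357126]
griptop [280.28628028 284.47249333] [313.54174312 255.57598105] [247.05918395 255.5639016 ] [248.95323799 311.68314269]
[(array([280.504, 203.49 ]), 0.69), (array([284.2 ,  37.59]), 0.66)]
```

View pics/c4.png

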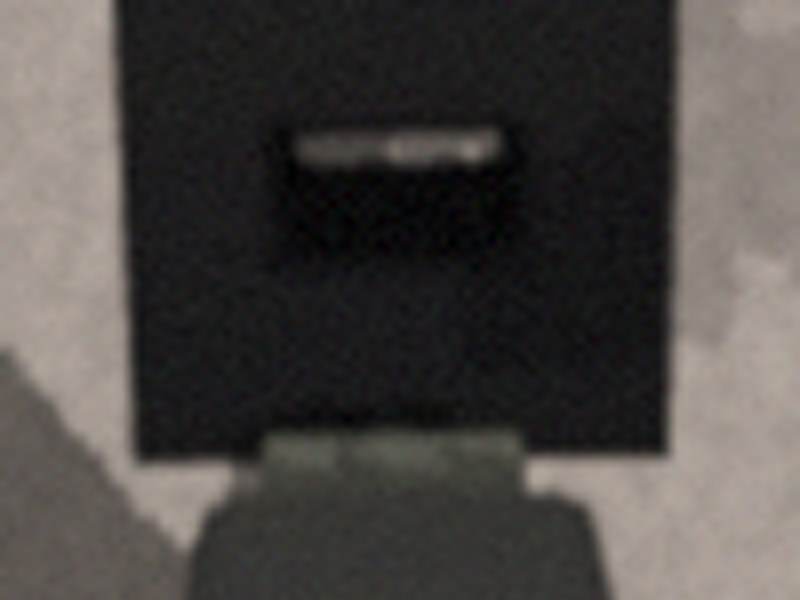

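View pics/c5.png

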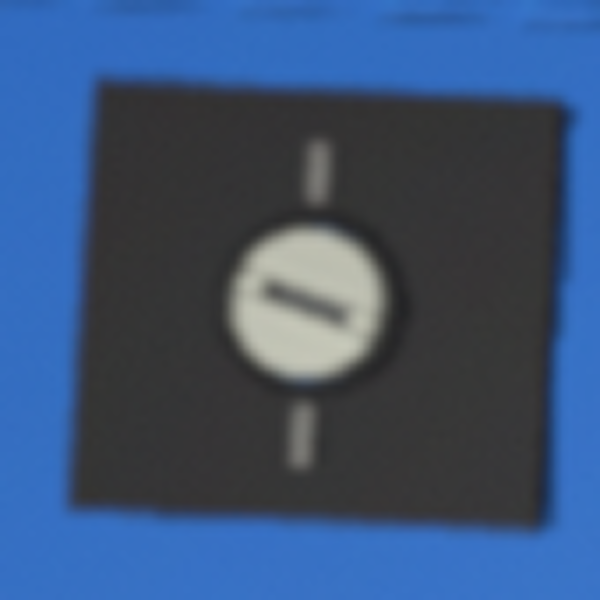

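```bash
python3 - <<'E'
from h import *
f=lambda x,y:(x/7.06+115,y/7.06+170)
c=onz('top',f(307,304),.0945); a=onz('top',f(262,290),.0945); b=onz('top',f(347,318),.0945)
r1=onz('top',f(319,140),.09); r2=onz('top',f(300,465),.09)
an=lambda v:np.degrees(np.arctan2(v[1],v[0]))
print(c,an(a-b),an(r1-r2), 'cam',an(r1-r2)+90-an(a-b))
# tip target
yaw=np.radians(an(a-b)); 
P=np.array([-.0007,.0712,.0011])
tx=np.array([np.cos(yaw),np.sin(yaw)]); tz=np.array([-np.sin(yaw),np.cos(yaw)])
tcp=np.r_[c[:2]-P[0]*tx-P[2]*tz, .0945+.0712+.03]; print(tcp,yaw,delta(tcp,yaw))
E
```

```text
[0.57673579 0.1759929  0.0945    ] 72.98176243024444 -1.3309126789875967 cam 15.687324890767954
[0.5779925  0.17634031 0.1957    ] 1.273772048316064 (array([19.4  ,  0.787, 45.271]), array([  0.14, -62.11,   0.08]))
```

Request:
{"method": "servo_tool", "body": {
  "series": [
    {"tx":2.4,"ty":0,"tz":5.7,"rx":0,"ry":-8,"rz":0,"grip":255},
    {"tx":4.8,"ty":0,"tz":11.3,"rx":0,"ry":-16,"rz":0,"grip":255},
    {"tx":7.3,"ty":0,"tz":17,"rx":0,"ry":-24,"rz":0,"grip":255},
    {"tx":9.7,"ty":0,"tz":22.6,"rx":0,"ry":-32,"rz":0,"grip":255},
    {"tx":12.1,"ty":0,"tz":28.3,"rx":0,"ry":-40,"rz":0,"grip":255},
    {"tx":14.6,"ty":0,"tz":34,"rx":0,"ry":-48,"rz":0,"grip":255},
    {"tx":17,"ty":0,"tz":39.6,"rx":0,"ry":-56,"rz":0,"grip":255},
    {"tx":19.4,"ty":0,"tz":45.3,"rx":0,"ry":-62,"rz":0,"grip":255}
  ]
}}

```text
t: 7.3
tcp_pos: [0.5771, 0.1785, 0.2015]
ee_rot: [-1.57, 0.002, 1.276]
contact_force: [1.4, -1.0, -1.6]
finger_gap: 0.0261
```

```bash
python3 - <<'E'
from h import *
print(delta([.578,.1763,.1957],1.274))
E
```

```text
(array([-0.182,  0.579, -0.147]), array([-0.02,  0.09, -0.09]))
```

Request:
{"method": "servo_tool", "body": {
  "series": [
    {"tx":-0.2,"ty":0.6,"tz":-0.1,"rx":0,"ry":0,"rz":0,"grip":255},
    {"tx":-0.2,"ty":0.6,"tz":-0.1,"rx":0,"ry":0,"rz":0,"grip":255},
    {"tx":-0.2,"ty":0.6,"tz":-0.1,"rx":0,"ry":0,"rz":0,"grip":255},
    {"tx":-0.2,"ty":0.6,"tz":-0.1,"rx":0,"ry":0,"rz":0,"grip":255}
  ]
}}

```text
t: 7.8
tcp_pos: [0.5777, 0.1748, 0.1957]
ee_rot: [-1.571, 0.002, 1.273]
contact_force: [-0.0, -0.3, -0.5]
finger_gap: 0.0262
```

```bash
python3 - <<'E'
from h import *
print(np.round(observe()['tcp_pos'],4),np.round(observe()['ee_rot'],4))
b=snap('wrist','w5.png')
print(np.round(observe()['tcp_pos'],4))
cv2.imwrite('pics/c6.png',cv2.resize(b[120:240,200:360],(800,600),interpolation=2)[:,:,::-1])
print([ (np.array(d['centre'])*[560,420],d['conf']) for d in pinpoint('wrist','slot')])
E
```

```text
[0.5777 0.1748 0.1957] [-1.5706  0.0016  1.2732]
[0.5777 0.175  0.1958]
[(array([285.096, 198.702]), 0.59)]
```

View pics/c6.png

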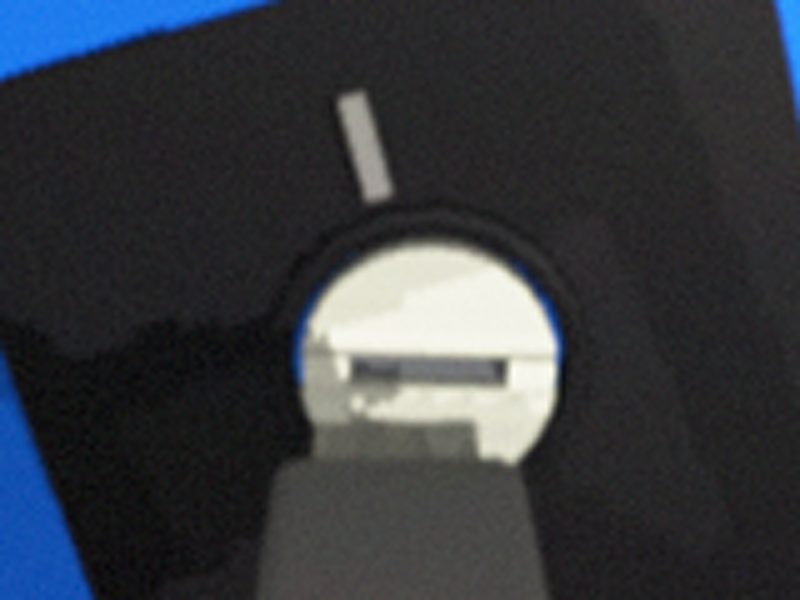

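View pics/w5.png

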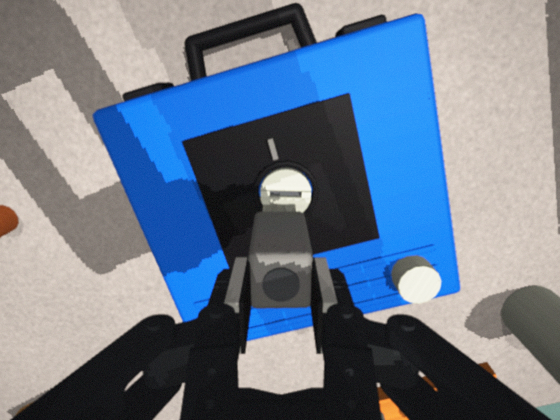

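The slot is level with the blade, with its centre at (285.6,194). The tip's far edge is at (279,204.4), so I need a shift of about +5 mm along tool x.

```bash
python3 - <<'E'
from h import *
for uv in [(285.6,194),(286,193)]:
    o,d=ray('wrist',uv,np.eye(4)); 
    for yy in (.1002,.1022): print(uv,yy,(o+d*(yy-o[1])/d[1])*100)
o,d=ray('wrist',(279,204.4),np.eye(4)); print((o+d*(.0712-o[1])/d[1])*100)
E
```

```text
(285.6, 194) 0.1002 [ 4.14697165e-01  1.00200000e+01 -5.10366448e-03]
(285.6, 194) 0.1022 [ 0.41800893 10.22       -0.06915268]
(286, 193) 0.1002 [ 0.44535337 10.02        0.07651618]
(286, 193) 0.1022 [ 0.44889841 10.22        0.01308824]
[-0.09075096  7.12        0.15998703]
```

Request:
{"method": "servo_tool", "body": {
  "series": [
    {"tx":0.5,"ty":0.5,"tz":-0.1,"rx":0,"ry":0,"rz":0,"grip":255},
    {"tx":0.5,"ty":1.5,"tz":-0.1,"rx":0,"ry":0,"rz":0,"grip":255},
    {"tx":0.5,"ty":2.4,"tz":-0.1,"rx":0,"ry":0,"rz":0,"grip":255},
    {"tx":0.5,"ty":2.4,"tz":-0.1,"rx":0,"ry":0,"rz":0,"grip":255},
    {"tx":0.5,"ty":2.4,"tz":-0.1,"rx":0,"ry":0,"rz":0,"grip":255},
    {"tx":0.5,"ty":2.4,"tz":-0.1,"rx":0,"ry":0,"rz":0,"grip":255}
  ]
}}

```text
t: 8.65
tcp_pos: [0.5804, 0.1797, 0.1722]
ee_rot: [-1.572, 0.001, 1.274]
contact_force: [0.6, -0.4, -0.4]
finger_gap: 0.0262
```

```bash
python3 - <<'E'
from h import *
b=snap('wrist','w6.png')
print(np.round(observe()['tcp_pos'],4),np.round(observe()['ee_rot'],4))
cv2.imwrite('pics/c7.png',cv2.resize(b[150:240,220:340],(800,600),interpolation=2)[:,:,::-1])
E
```

```text
[0.5804 0.1797 0.1723] [-1.5717e+00  1.0000e-03  1.2738e+00]
```

View pics/c7.png

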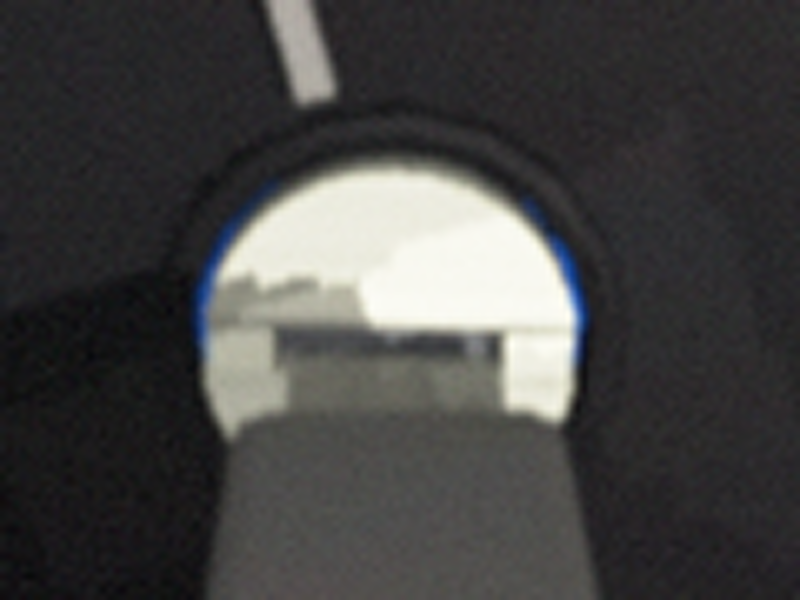

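```bash
python3 - <<'E'
from h import *
def z(uv,yy):
    o,d=ray('wrist',uv,np.eye(4)); return (o+d*(yy-o[1])/d[1])*100
print('slot far edge',z((278.3,199.5),.0777),'tip far edge',z((279.2,203.7),.0712))
print('w5 slot edges',z((285.6,120+353/5),.1012),z((285.6,120+385/5),.1012))
E
```

```text
slot far edge [-0.14249075  7.77        0.30220559] tip far edge [-0.07670344  7.12        0.21179484]
w5 slot edges [ 0.41488997 10.12        0.24068906] [ 0.41772287 10.12       -0.28391092]
```

Request:
{"method": "servo_tool", "body": {
  "series": [
    {"tx":-0.06,"ty":0.2,"tz":-0.06,"rx":0,"ry":0,"rz":0,"grip":255},
    {"tx":-0.06,"ty":0.4,"tz":-0.06,"rx":0,"ry":0,"rz":0,"grip":255},
    {"tx":-0.06,"ty":0.6,"tz":-0.06,"rx":0,"ry":0,"rz":0,"grip":255},
    {"tx":-0.06,"ty":0.75,"tz":-0.06,"rx":0,"ry":0,"rz":0,"grip":255},
    {"tx":-0.06,"ty":0.85,"tz":-0.06,"rx":0,"ry":0,"rz":0,"grip":255},
    {"tx":-0.06,"ty":0.85,"tz":-0.06,"rx":0,"ry":0,"rz":0,"grip":255}
  ]
}}

```text
t: 9.45
tcp_pos: [0.5808, 0.1789, 0.1636]
ee_rot: [-1.572, 0.001, 1.274]
contact_force: [-0.6, 0.4, -0.9]
finger_gap: 0.0265
```

```bash
python3 - <<'E'
from h import *
b=snap('wrist','w7.png'); s=observe()
print(*[np.round(s[k],4) for k in ('tcp_pos','ee_rot','contact_force','ft_torque')])
cv2.imwrite('pics/c8.png',cv2.resize(b[150:240,220:340],(800,600),interpolation=2)[:,:,::-1])
E
```

```text
[0.5808 0.1789 0.1637] [-1.5716e+00  1.1000e-03  1.2737e+00] [-0.6494 -0.3689 -1.0164] [-0.0235 -0.0191 -0.0076]
```

View pics/c8.png

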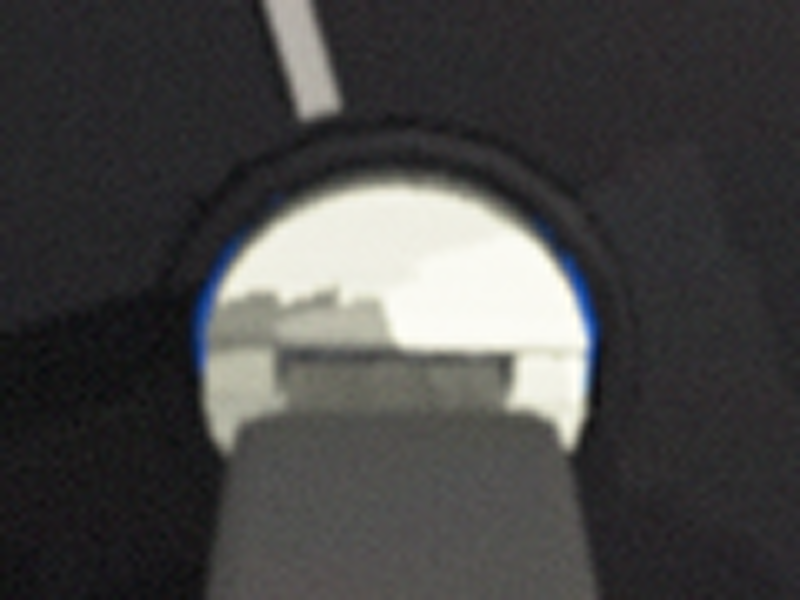

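The blade is entering and centred in the slot, with no force. I'll go deeper gently.

Request:
{"method": "servo_tool", "body": {
  "series": [
    {"tx":0,"ty":0.1,"tz":0,"rx":0,"ry":0,"rz":0,"grip":255},
    {"tx":0,"ty":0.2,"tz":0,"rx":0,"ry":0,"rz":0,"grip":255},
    {"tx":0,"ty":0.2,"tz":0,"rx":0,"ry":0,"rz":0,"grip":255}
  ]
}}

```text
t: 9.88
tcp_pos: [0.5807, 0.1789, 0.1616]
ee_rot: [-1.571, 0.001, 1.274]
contact_force: [-0.2, -0.3, -0.5]
finger_gap: 0.0261
```

Request:
{"method": "servo_tool", "body": {
  "series": [
    {"tx":0,"ty":0.1,"tz":0,"rx":0,"ry":0,"rz":0,"grip":255},
    {"tx":0,"ty":0.1,"tz":0,"rx":0,"ry":0,"rz":0,"grip":255}
  ]
}}

```text
t: 10.12
tcp_pos: [0.5807, 0.1789, 0.1605]
ee_rot: [-1.571, 0.001, 1.274]
contact_force: [0.7, 0.8, -1.6]
finger_gap: 0.0261
```

```bash
python3 - <<'E'
from h import *
b=snap('wrist','w8.png'); s=observe()
print(*[np.round(s[k],4) for k in ('tcp_pos','ee_rot','contact_force','ft_torque')])
cv2.imwrite('pics/c9.png',cv2.resize(b[150:240,220:340],(800,600),interpolation=2)[:,:,::-1])
E
```

```text
[0.5807 0.1789 0.1606] [-1.5714e+00  1.2000e-03  1.2738e+00] [ 0.1131 -0.1768 -1.4197] [-0.032  -0.0299  0.031 ]
```

View pics/c9.png

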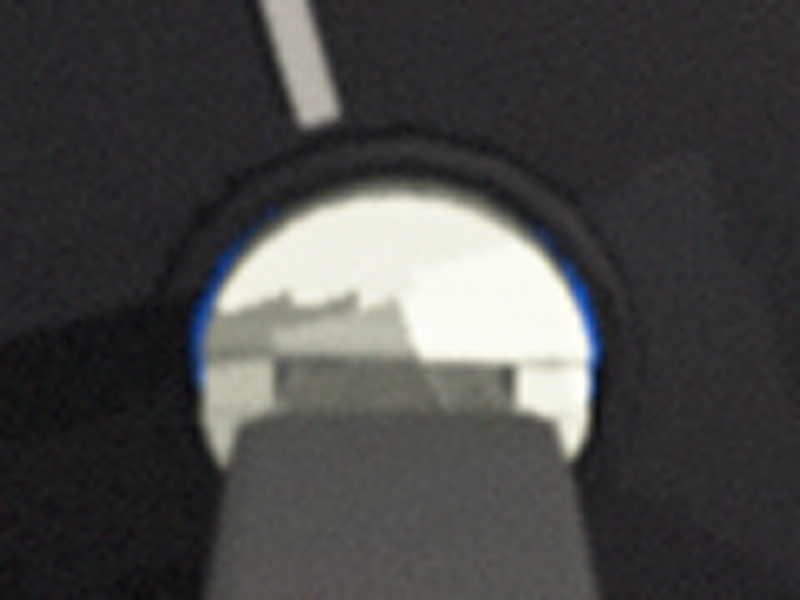

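Request:
{"method": "servo_tool", "body": {
  "series": [
    {"tx":0,"ty":0.02,"tz":0,"rx":0,"ry":4,"rz":0,"grip":255},
    {"tx":0,"ty":0.02,"tz":0,"rx":0,"ry":8,"rz":0,"grip":255},
    {"tx":0,"ty":0.02,"tz":0,"rx":0,"ry":12,"rz":0,"grip":255},
    {"tx":0,"ty":0.02,"tz":0,"rx":0,"ry":15,"rz":0,"grip":255},
    {"tx":0,"ty":0.02,"tz":0,"rx":0,"ry":15,"rz":0,"grip":255}
  ]
}}

```text
t: 10.8
tcp_pos: [0.5807, 0.1788, 0.1602]
ee_rot: [-1.572, 0.001, 1.013]
contact_force: [0.4, -1.0, -2.3]
finger_gap: 0.0261
```

```bash
python3 - <<'E'
from h import *
b=snap('wrist','w9.png'); s=observe()
print(*[np.round(s[k],4) for k in ('tcp_pos','ee_rot','contact_force','ft_torque')])
cv2.imwrite('pics/c10.png',cv2.resize(b[150:240,220:340],(800,600),interpolation=2)[:,:,::-1])
E
```

```text
[0.5806 0.1788 0.1603] [-1.5716e+00  1.3000e-03  1.0131e+00] [-0.4115  0.4716 -2.7226] [-0.1321 -0.0494  0.0881]
```

View pics/c10.png

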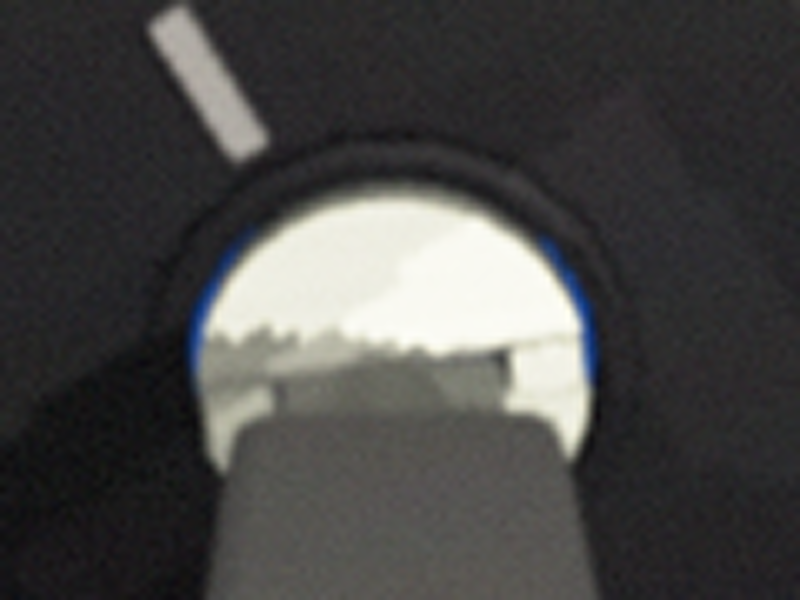

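The slot lags the blade by about 8° and the turning torque is about 0.09 Nm, with low forces. Continuing.

Request:
{"method": "servo_tool", "body": {
  "series": [
    {"tx":0,"ty":0.01,"tz":0,"rx":0,"ry":4,"rz":0,"grip":255},
    {"tx":0,"ty":0.02,"tz":0,"rx":0,"ry":8,"rz":0,"grip":255},
    {"tx":0,"ty":0.03,"tz":0,"rx":0,"ry":12,"rz":0,"grip":255},
    {"tx":0,"ty":0.04,"tz":0,"rx":0,"ry":16,"rz":0,"grip":255},
    {"tx":0,"ty":0.05,"tz":0,"rx":0,"ry":20,"rz":0,"grip":255},
    {"tx":0,"ty":0.05,"tz":0,"rx":0,"ry":20,"rz":0,"grip":255}
  ]
}}

```text
t: 11.6
tcp_pos: [0.5805, 0.1786, 0.1596]
ee_rot: [-1.572, 0.001, 0.666]
contact_force: [0.3, -1.8, -2.0]
finger_gap: 0.026
```

```bash
python3 - <<'E'
from h import *
b=snap('wrist','w10.png'); s=observe()
print(*[np.round(s[k],4) for k in ('tcp_pos','ee_rot','contact_force','ft_torque')])
cv2.imwrite('pics/c11.png',cv2.resize(b[150:240,220:340],(800,600),interpolation=2)[:,:,::-1])
E
```

```text
[0.5805 0.1786 0.1596] [-1.5721e+00  1.5000e-03  6.6620e-01] [-0.4191 -1.0315 -2.2139] [-0.2909 -0.0131  0.0549]
```

View pics/c11.png

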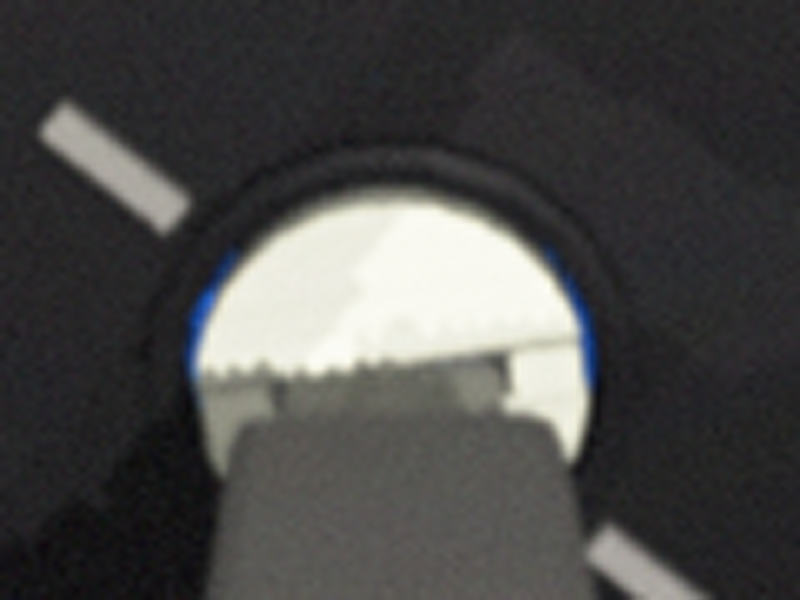

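Request:
{"method": "servo_tool", "body": {
  "series": [
    {"tx":0,"ty":0.01,"tz":0,"rx":0,"ry":4,"rz":0,"grip":255},
    {"tx":0,"ty":0.03,"tz":0,"rx":0,"ry":8,"rz":0,"grip":255},
    {"tx":0,"ty":0.04,"tz":0,"rx":0,"ry":12,"rz":0,"grip":255},
    {"tx":0,"ty":0.05,"tz":0,"rx":0,"ry":16,"rz":0,"grip":255},
    {"tx":0,"ty":0.07,"tz":0,"rx":0,"ry":20,"rz":0,"grip":255},
    {"tx":0,"ty":0.08,"tz":0,"rx":0,"ry":24,"rz":0,"grip":255},
    {"tx":0,"ty":0.1,"tz":0,"rx":0,"ry":28,"rz":0,"grip":255},
    {"tx":0,"ty":0.1,"tz":0,"rx":0,"ry":30,"rz":0,"grip":255}
  ]
}}

```text
t: 12.65
tcp_pos: [0.5804, 0.1783, 0.1586]
ee_rot: [-1.573, 0.001, 0.143]
contact_force: [-0.5, -1.6, -1.5]
finger_gap: 0.0266
```

Request:
{"method": "servo_tool", "body": {
  "series": [
    {"tx":0,"ty":0,"tz":0,"rx":0,"ry":3,"rz":0,"grip":255},
    {"tx":0,"ty":0,"tz":0,"rx":0,"ry":5,"rz":0,"grip":255},
    {"tx":0,"ty":0,"tz":0,"rx":0,"ry":5,"rz":0,"grip":255}
  ]
}}

```text
t: 13.02
tcp_pos: [0.5803, 0.1781, 0.1585]
ee_rot: [-1.573, 0.001, 0.056]
contact_force: [-0.1, -1.9, -2.1]
finger_gap: 0.0262
```

```bash
python3 - <<'E'
from h import *
b=snap('wrist','w11.png'); s=observe()
print(*[np.round(s[k],4) for k in ('tcp_pos','ee_rot','contact_force','ft_torque')])
cv2.imwrite('pics/c12.png',cv2.resize(b[150:240,220:340],(800,600),interpolation=2)[:,:,::-1])
E
```

```text
[0.5803 0.1782 0.1585] [-1.5734e+00  1.2000e-03  5.6600e-02] [-0.2972 -1.3072 -1.8045] [-0.4429  0.0216  0.042 ]
```

View pics/c12.png

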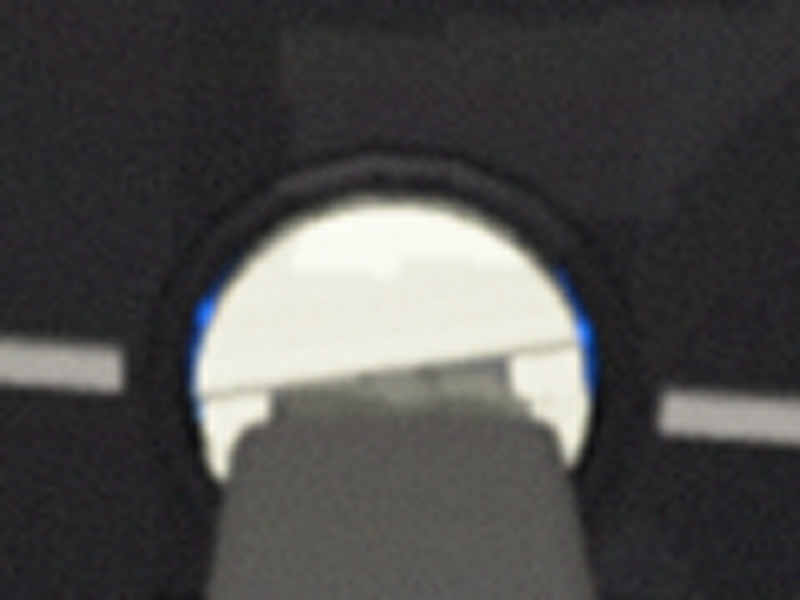

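Request:
{"method": "servo_tool", "body": {
  "series": [
    {"tx":0,"ty":0.01,"tz":0,"rx":0,"ry":2.5,"rz":0,"grip":255},
    {"tx":0,"ty":0.02,"tz":0,"rx":0,"ry":5,"rz":0,"grip":255},
    {"tx":0,"ty":0.03,"tz":0,"rx":0,"ry":7.5,"rz":0,"grip":255},
    {"tx":0,"ty":0.03,"tz":0,"rx":0,"ry":9,"rz":0,"grip":255},
    {"tx":0,"ty":0.03,"tz":0,"rx":0,"ry":9,"rz":0,"grip":255}
  ]
}}

```text
t: 13.7
tcp_pos: [0.5802, 0.1781, 0.1581]
ee_rot: [-1.574, 0.001, -0.1]
contact_force: [-0.9, -1.4, -2.3]
finger_gap: 0.0265
```

```bash
cat > st.py <<'E'
from h import *
s=observe()
print(*[np.round(s[k],4) for k in ('t','tcp_pos','ee_rot','contact_force','ft_torque')])
E
python3 st.py
```

```text
13.7 [0.5802 0.1781 0.1581] [-1.5737e+00  9.0000e-04 -9.9900e-02] [-0.9475 -1.4375 -2.2903] [-0.4653  0.1045  0.121 ]
```

Request:
{"method": "servo_tool", "body": {
  "series": [
    {"tx":0,"ty":0,"tz":0,"rx":0,"ry":1.5,"rz":0,"grip":255},
    {"tx":0,"ty":0,"tz":0,"rx":0,"ry":1.5,"rz":0,"grip":255}
  ]
}}

```text
t: 13.95
tcp_pos: [0.5802, 0.1781, 0.1581]
ee_rot: [-1.574, 0.001, -0.126]
contact_force: [-0.3, -1.6, -1.2]
finger_gap: 0.0262
```

```bash
python3 st.py; python3 - <<'E'
from h import *
b=snap('wrist','w12.png')
cv2.imwrite('pics/c13.png',cv2.resize(b[150:240,220:340],(800,600),interpolation=2)[:,:,::-1])
E
```

```text
13.95 [0.5802 0.1781 0.1581] [-1.5738e+00  9.0000e-04 -1.2620e-01] [-0.2641 -1.6324 -1.2338] [-0.5011  0.0948  0.0843]
```

View pics/c13.png

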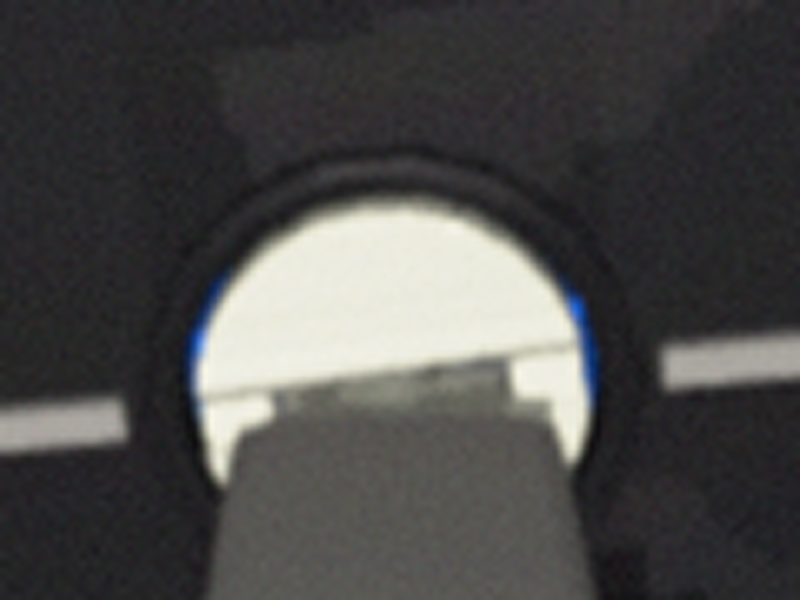

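Request:
{"method": "servo_tool", "body": {
  "series": [
    {"tx":0,"ty":0,"tz":0,"rx":0,"ry":1,"rz":0,"grip":255},
    {"tx":0,"ty":0,"tz":0,"rx":0,"ry":1,"rz":0,"grip":255}
  ]
}}

```text
t: 14.25
tcp_pos: [0.5802, 0.1781, 0.1581]
ee_rot: [-1.574, 0.001, -0.144]
contact_force: [-0.5, -1.9, -2.5]
finger_gap: 0.0264
```

```bash
python3 st.py
```

```text
14.25 [0.5802 0.1781 0.1581] [-1.5738e+00  9.0000e-04 -1.4360e-01] [-0.5011 -1.8868 -2.491 ] [-0.5345  0.1222  0.0892]
```

Request:
{"method": "servo_tool", "body": {
  "series": [
    {"tx":0,"ty":0,"tz":0,"rx":0,"ry":1,"rz":0,"grip":255},
    {"tx":0,"ty":0,"tz":0,"rx":0,"ry":1,"rz":0,"grip":255}
  ]
}}

```text
t: 14.5
tcp_pos: [0.5802, 0.1781, 0.1581]
ee_rot: [-1.574, 0.001, -0.161]
contact_force: [0.2, -2.1, -3.1]
finger_gap: 0.0262
```

```bash
python3 st.py; python3 - <<'E'
from h import *
b=snap('wrist','w13.png')
cv2.imwrite('pics/c14.png',cv2.resize(b[150:240,220:340],(800,600),interpolation=2)[:,:,::-1])
E
python3 st.py
```

```text
14.5 [0.5802 0.1781 0.1581] [-1.5739e+00  9.0000e-04 -1.6140e-01] [ 0.1871 -2.1498 -3.1123] [-0.5331  0.1226  0.0571]
14.55 [0.5802 0.178  0.1581] [-1.5739e+00  8.0000e-04 -1.6110e-01] [-0.8293 -1.855  -3.5206] [-0.5256  0.1031  0.0909]
```

View pics/c14.png

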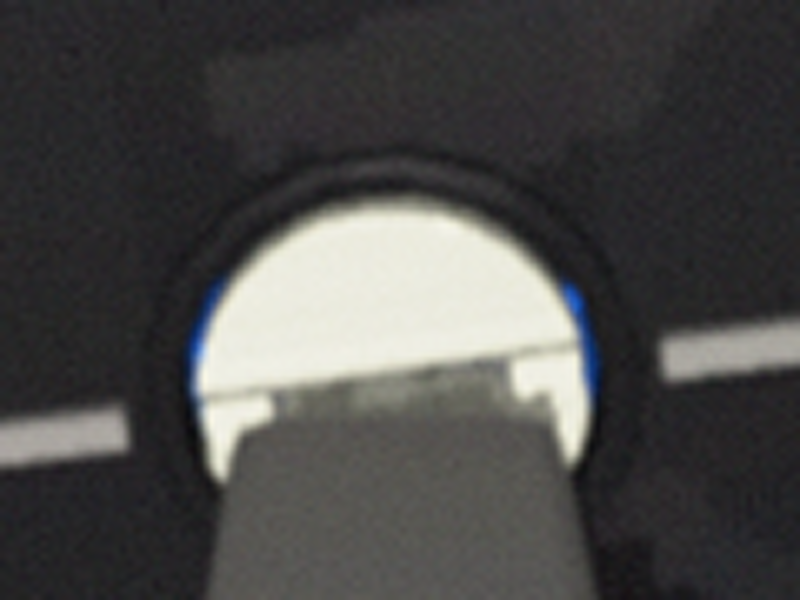

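Request:
{"method": "servo_tool", "body": {
  "series": [
    {"tx":0,"ty":0,"tz":0,"rx":0,"ry":1,"rz":0,"grip":255},
    {"tx":0,"ty":0,"tz":0,"rx":0,"ry":1,"rz":0,"grip":255}
  ]
}}

```text
t: 14.8
tcp_pos: [0.5802, 0.178, 0.158]
ee_rot: [-1.574, 0.001, -0.179]
contact_force: [-0.1, -1.5, -2.5]
finger_gap: 0.0263
```

```bash
python3 st.py
```

```text
14.8 [0.5802 0.178  0.158 ] [-1.5739e+00  9.0000e-04 -1.7890e-01] [-0.1024 -1.4546 -2.5141] [-0.5305  0.1021  0.1276]
```

Request:
{"method": "servo_tool", "body": {
  "series": [
    {"tx":0,"ty":0,"tz":0,"rx":0,"ry":1,"rz":0,"grip":255},
    {"tx":0,"ty":0,"tz":0,"rx":0,"ry":1,"rz":0,"grip":255}
  ]
}}

```text
t: 15.05
tcp_pos: [0.5802, 0.178, 0.158]
ee_rot: [-1.574, 0.001, -0.197]
contact_force: [0.2, -1.5, -2.6]
finger_gap: 0.0259
```

```bash
python3 st.py;  python3 - <<'E'
from h import *
b=snap('wrist','w14.png')
cv2.imwrite('pics/c15.png',cv2.resize(b[150:240,220:340],(800,600),interpolation=2)[:,:,::-1])
E
python3 st.py
```

```text
15.05 [0.5802 0.178  0.158 ] [-1.574e+00  8.000e-04 -1.966e-01] [ 0.2283 -1.4808 -2.5515] [-0.5961  0.0403  0.1467]
15.1 [0.5801 0.178  0.158 ] [-1.574e+00  8.000e-04 -1.963e-01] [ 0.2201 -2.9695 -3.6157] [-0.5911  0.0766  0.1291]
```

View pics/c15.png

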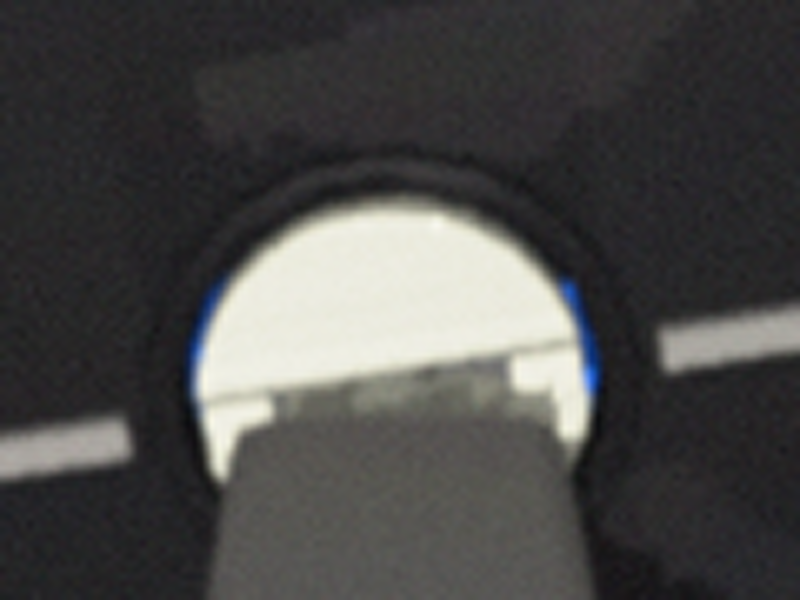

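Request:
{"method": "servo_tool", "body": {
  "series": [
    {"tx":0,"ty":0,"tz":0,"rx":0,"ry":1,"rz":0,"grip":255},
    {"tx":0,"ty":0,"tz":0,"rx":0,"ry":1,"rz":0,"grip":255}
  ]
}}

```text
t: 15.35
tcp_pos: [0.5802, 0.178, 0.158]
ee_rot: [-1.574, 0.001, -0.214]
contact_force: [-0.7, -2.2, -3.6]
finger_gap: 0.0257
```

```bash
python3 - <<'E'
from h import *
r=[]
for i in range(4): 
    s=observe(); r.append(s['ft_torque']); b=capture('wrist')
print(np.mean(r,0),np.array(r)[:,2],s['ee_rot'],s['tcp_pos'])
cv2.imwrite('pics/c16.png',cv2.resize(b[150:240,220:340],(800,600),interpolation=2)[:,:,::-1])
E
```

```text
[-0.58228739  0.05051962  0.22636159] [0.21272977 0.22436586 0.24459034 0.2237604 ] [-1.57402128e+00  7.55111411e-04 -2.13640560e-01] [0.58014894 0.17801893 0.15800959]
```

View pics/c16.png

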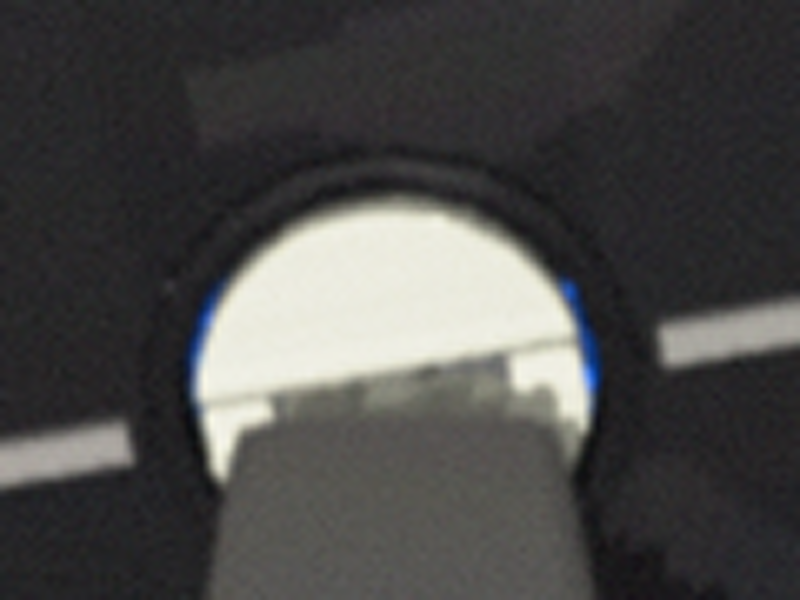

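The torque has risen sharply to about 0.23 Nm and the slot is in line with the ribs to within about 1.5°, so it's seated. I'll back off into the free play, lift out and check.

Request:
{"method": "servo_tool", "body": {
  "series": [
    {"tx":0,"ty":0,"tz":0,"rx":0,"ry":-3,"rz":0,"grip":255},
    {"tx":0,"ty":0,"tz":0,"rx":0,"ry":-6,"rz":0,"grip":255},
    {"tx":0,"ty":0,"tz":0,"rx":0,"ry":-9,"rz":0,"grip":255},
    {"tx":0,"ty":0,"tz":0,"rx":0,"ry":-9,"rz":0,"grip":255}
  ]
}}

```text
t: 16.05
tcp_pos: [0.5804, 0.1784, 0.1583]
ee_rot: [-1.573, 0.001, -0.057]
contact_force: [-0.2, -0.5, -1.1]
finger_gap: 0.0264
```

```bash
python3 st.py;  python3 - <<'E'
from h import *
b=snap('wrist','w17.png')
cv2.imwrite('pics/c17.png',cv2.resize(b[150:240,220:340],(800,600),interpolation=2)[:,:,::-1])
E
python3 st.py
```

```text
16.05 [0.5804 0.1784 0.1583] [-1.5731e+00  6.0000e-04 -5.7300e-02] [-0.1698 -0.4558 -1.1083] [-0.2769  0.0201 -0.0026]
16.1 [0.5804 0.1783 0.1582] [-1.5733e+00  7.0000e-04 -5.7900e-02] [-0.8052 -0.8396 -0.9   ] [-0.253  -0.0099 -0.0036]
```

View pics/c17.png

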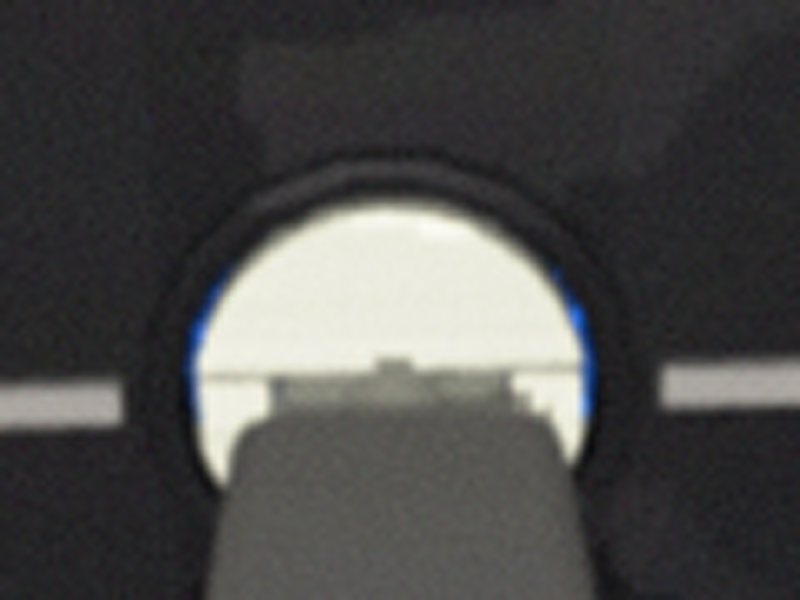

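Backed off: the slot line and the ribs are both at -1.9°, so they're in line. Lifting out.

Request:
{"method": "servo_tool", "body": {
  "series": [
    {"tx":0,"ty":-0.3,"tz":0,"rx":0,"ry":0,"rz":0,"grip":255},
    {"tx":0,"ty":-0.7,"tz":0,"rx":0,"ry":0,"rz":0,"grip":255},
    {"tx":0,"ty":-1.2,"tz":0,"rx":0,"ry":0,"rz":0,"grip":255},
    {"tx":0,"ty":-2.5,"tz":0,"rx":0,"ry":0,"rz":0,"grip":255},
    {"tx":0,"ty":-4.5,"tz":0,"rx":0,"ry":0,"rz":0,"grip":255},
    {"tx":0,"ty":-4.7,"tz":0,"rx":0,"ry":0,"rz":0,"grip":255}
  ]
}}

```text
t: 16.85
tcp_pos: [0.5817, 0.1786, 0.2077]
ee_rot: [-1.572, -0.004, -0.058]
contact_force: [-0.1, -0.3, -0.6]
finger_gap: 0.0263
```

```bash
python3 st.py;  python3 - <<'E'
from h import *
b=snap('wrist','w18.png')
cv2.imwrite('pics/c18.png',cv2.resize(b[120:240,200:360],(800,600),interpolation=2)[:,:,::-1])
print(delta([.4741,-.3059,.205],.19))
E
```

```text
16.85 [0.5817 0.1786 0.2077] [-1.5724 -0.0037 -0.0579] [-0.0505 -0.3048 -0.5505] [-0.0138 -0.002  -0.0352]
(array([ -7.891,   0.256, -48.985]), array([  0.12, -14.2 ,   0.11]))
```

View pics/c18.png

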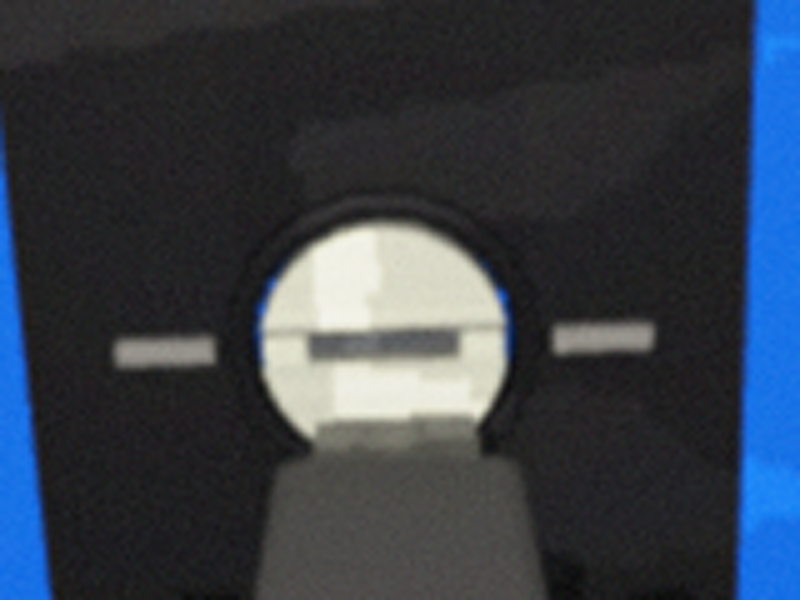

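The lock is closed: the slot (308–458, 344) lies in line with both ribs, and the key hasn't shifted in the grip. Returning to the holder.

Request:
{"method": "servo_tool", "body": {
  "series": [
    {"tx":-1,"ty":0,"tz":-6,"rx":0,"ry":-2,"rz":0,"grip":255},
    {"tx":-2,"ty":0,"tz":-12,"rx":0,"ry":-4,"rz":0,"grip":255},
    {"tx":-3,"ty":0,"tz":-18.2,"rx":0,"ry":-6,"rz":0,"grip":255},
    {"tx":-4,"ty":0,"tz":-24.4,"rx":0,"ry":-8,"rz":0,"grip":255},
    {"tx":-5,"ty":0,"tz":-30.6,"rx":0,"ry":-10,"rz":0,"grip":255},
    {"tx":-6,"ty":0,"tz":-36.8,"rx":0,"ry":-12,"rz":0,"grip":255},
    {"tx":-7,"ty":0,"tz":-43,"rx":0,"ry":-14,"rz":0,"grip":255},
    {"tx":-7.9,"ty":0.2,"tz":-49,"rx":0,"ry":-14.2,"rz":0,"grip":255}
  ]
}}

```text
t: 17.9
tcp_pos: [0.4731, -0.3078, 0.2052]
ee_rot: [-1.573, -0.002, 0.19]
contact_force: [1.0, -0.3, -0.2]
finger_gap: 0.0262
```

```bash
python3 - <<'E'
from h import *
print(delta([.4741,-.3059,.205],.19))
E
```

```text
(array([0.133, 0.016, 0.164]), array([0.11, 0.01, 0.1 ]))
```

Settling, then down to about 10 mm above the hole (tip at z≈0.06 means TCP at 0.131).

Request:
{"method": "servo_tool", "body": {
  "series": [
    {"tx":0.13,"ty":0,"tz":0.16,"rx":0,"ry":0,"rz":0,"grip":255},
    {"tx":0.13,"ty":2,"tz":0.16,"rx":0,"ry":0,"rz":0,"grip":255},
    {"tx":0.13,"ty":4,"tz":0.16,"rx":0,"ry":0,"rz":0,"grip":255},
    {"tx":0.13,"ty":6,"tz":0.16,"rx":0,"ry":0,"rz":0,"grip":255},
    {"tx":0.13,"ty":7.2,"tz":0.16,"rx":0,"ry":0,"rz":0,"grip":255},
    {"tx":0.13,"ty":7.2,"tz":0.16,"rx":0,"ry":0,"rz":0,"grip":255},
    {"tx":0.13,"ty":7.2,"tz":0.16,"rx":0,"ry":0,"rz":0,"grip":255},
    {"tx":0.13,"ty":7.2,"tz":0.16,"rx":0,"ry":0,"rz":0,"grip":255}
  ]
}}

```text
t: 18.9
tcp_pos: [0.4747, -0.3064, 0.1341]
ee_rot: [-1.574, -0.003, 0.19]
contact_force: [0.2, 0.3, -0.7]
finger_gap: 0.026
```

```bash
python3 st.py;  python3 - <<'E'
from h import *
b=snap('wrist','w19.png')
c=cv2.convertScaleAbs(b[140:260,200:360],alpha=2.5,beta=0)
cv2.imwrite('pics/c19.png',cv2.resize(c,(800,600),interpolation=2)[:,:,::-1])
print(delta([.4741,-.3059,.0765],.19))
E
```

```text
18.9 [ 0.4747 -0.3064  0.1341] [-1.5742 -0.0027  0.1903] [ 0.1759  0.3086 -0.6826] [ 0.0229  0.0533 -0.0093]
(array([-0.06 ,  5.75 ,  0.076]), array([0.18, 0.01, 0.15]))
```

View pics/c19.png

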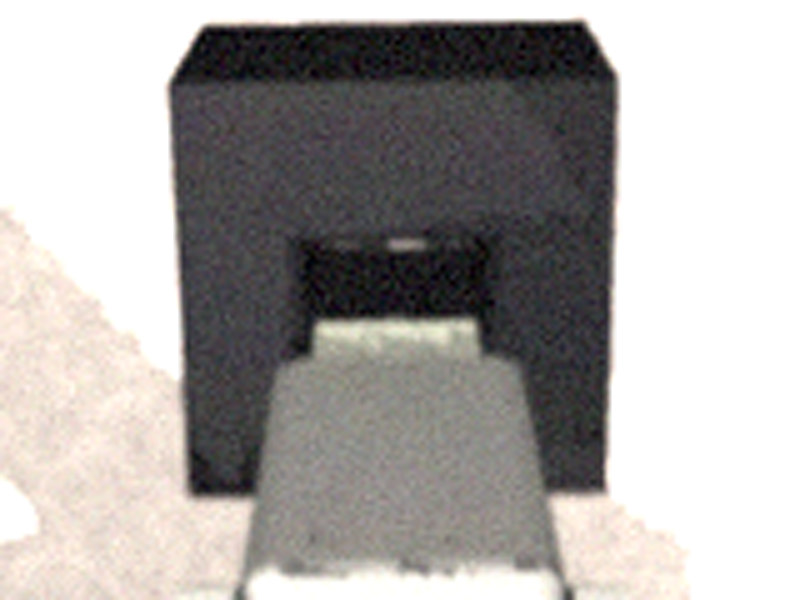

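The blade (312–478) is centred over the hole (292–492). Inserting.

Request:
{"method": "servo_tool", "body": {
  "series": [
    {"tx":-0.06,"ty":0.7,"tz":0.07,"rx":0.2,"ry":0,"rz":0.2,"grip":255},
    {"tx":-0.06,"ty":1.4,"tz":0.07,"rx":0.2,"ry":0,"rz":0.2,"grip":255},
    {"tx":-0.06,"ty":2.2,"tz":0.07,"rx":0.2,"ry":0,"rz":0.2,"grip":255},
    {"tx":-0.06,"ty":3,"tz":0.07,"rx":0.2,"ry":0,"rz":0.2,"grip":255},
    {"tx":-0.06,"ty":3.8,"tz":0.07,"rx":0.2,"ry":0,"rz":0.2,"grip":255},
    {"tx":-0.06,"ty":4.6,"tz":0.07,"rx":0.2,"ry":0,"rz":0.2,"grip":255},
    {"tx":-0.06,"ty":5.2,"tz":0.07,"rx":0.2,"ry":0,"rz":0.2,"grip":255},
    {"tx":-0.06,"ty":5.4,"tz":0.07,"rx":0.2,"ry":0,"rz":0.2,"grip":255}
  ]
}}

```text
t: 19.95
tcp_pos: [0.4739, -0.3058, 0.0795]
ee_rot: [-1.57, 0.001, 0.19]
contact_force: [0.7, 0.3, -0.3]
finger_gap: 0.0263
```

```bash
python3 st.py;  python3 - <<'E'
from h import *
b=snap('wrist','w20.png')
c=cv2.convertScaleAbs(b[140:260,200:360],alpha=2,beta=0)
cv2.imwrite('pics/c20.png',cv2.resize(c,(800,600),interpolation=2)[:,:,::-1])
print(delta([.4741,-.3059,.0755],.19))
E
```

```text
19.95 [ 0.4739 -0.3058  0.0795] [-1.5699e+00  1.3000e-03  1.9030e-01] [ 0.67    0.2625 -0.3332] [-0.001   0.0329 -0.0657]
(array([ 0.016,  0.4  , -0.01 ]), array([-0.04,  0.01, -0.07]))
```

View pics/c20.png

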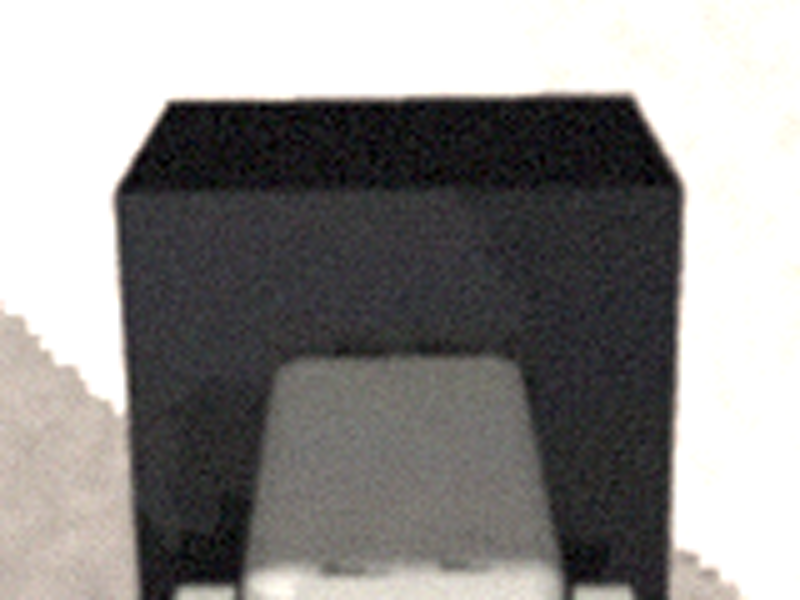

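Going down smoothly with no resistance, about 4 mm to go.

Request:
{"method": "servo_tool", "body": {
  "series": [
    {"tx":0,"ty":0.15,"tz":0,"rx":0,"ry":0,"rz":0,"grip":255},
    {"tx":0,"ty":0.3,"tz":0,"rx":0,"ry":0,"rz":0,"grip":255},
    {"tx":0,"ty":0.4,"tz":0,"rx":0,"ry":0,"rz":0,"grip":255},
    {"tx":0,"ty":0.4,"tz":0,"rx":0,"ry":0,"rz":0,"grip":255}
  ]
}}

```text
t: 20.5
tcp_pos: [0.4739, -0.3058, 0.0755]
ee_rot: [-1.57, 0.001, 0.19]
contact_force: [-0.7, 0.6, -1.1]
finger_gap: 0.0262
```

Request:
{"method": "servo_tool", "body": {
  "series": [
    {"tx":0,"ty":0.02,"tz":0,"rx":0,"ry":0,"rz":0,"grip":140},
    {"tx":0,"ty":0.02,"tz":0,"rx":0,"ry":0,"rz":0,"grip":120},
    {"tx":0,"ty":0.02,"tz":0,"rx":0,"ry":0,"rz":0,"grip":60},
    {"tx":0,"ty":0.02,"tz":0,"rx":0,"ry":0,"rz":0,"grip":0},
    {"tx":0,"ty":0.02,"tz":0,"rx":0,"ry":0,"rz":0,"grip":0},
    {"tx":0,"ty":0.02,"tz":0,"rx":0,"ry":0,"rz":0,"grip":0},
    {"tx":0,"ty":0.02,"tz":0,"rx":0,"ry":0,"rz":0,"grip":0}
  ]
}}

```text
t: 21.38
tcp_pos: [0.4739, -0.3058, 0.0753]
ee_rot: [-1.57, 0.001, 0.19]
contact_force: [-0.2, 0.1, 0.2]
finger_gap: 0.0858
```

```bash
python3 st.py;  python3 - <<'E'
from h import *
b=snap('wrist','w21.png')
E
```

```text
21.375 [ 0.4739 -0.3058  0.0753] [-1.570e+00  1.200e-03  1.902e-01] [-0.1921  0.1111  0.1684] [-0.0011 -0.0795  0.0172]
```

View pics/w21.png

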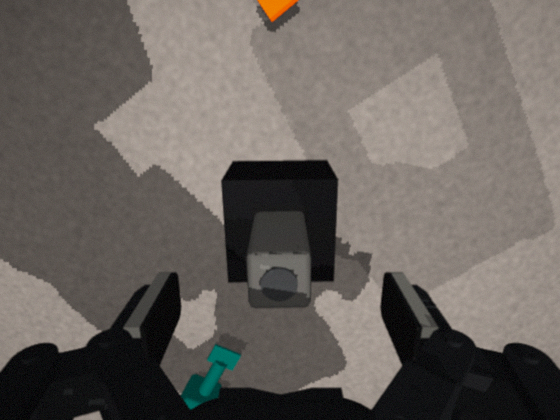

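The key stands in the holder and the fingers are clear on both sides. Retreating straight up.

Request:
{"method": "servo_tool", "body": {
  "series": [
    {"tx":0,"ty":-3,"tz":0,"rx":0,"ry":0,"rz":0,"grip":0},
    {"tx":0,"ty":-7,"tz":0,"rx":0,"ry":0,"rz":0,"grip":0},
    {"tx":0,"ty":-12,"tz":0,"rx":0,"ry":0,"rz":0,"grip":0},
    {"tx":0,"ty":-15,"tz":0,"rx":0,"ry":0,"rz":0,"grip":0},
    {"tx":0,"ty":-15,"tz":0,"rx":0,"ry":0,"rz":0,"grip":0},
    {"tx":0,"ty":-15,"tz":0,"rx":0,"ry":0,"rz":0,"grip":0},
    {"tx":0,"ty":-15,"tz":0,"rx":0,"ry":0,"rz":0,"grip":0}
  ]
}}

```text
t: 22.3
tcp_pos: [0.4734, -0.3052, 0.2235]
ee_rot: [-1.567, 0.003, 0.19]
contact_force: [-0.2, 0.5, -0.2]
finger_gap: 0.0856
```

```bash
python3 st.py;  python3 - <<'E'
from h import *
b=snap('wrist','w22.png'); t=snap('top','t22.png'); s=snap('side','s22.png')
c=np.hstack([cv2.resize(b[120:220,230:330],(400,400)),cv2.resize(t[175:250,125:192],(400,400))])
d=np.hstack([cv2.resize(s[90:240,270:420],(200,200)),cv2.resize(t,(267,200)),cv2.resize(s,(333,200))])
cv2.imwrite('pics/c22.png',np.vstack([c,d])[:,:,::-1])
E
```

```text
22.3 [ 0.4734 -0.3052  0.2235] [-1.5674  0.0031  0.1902] [-0.1507  0.4995 -0.1876] [ 0.0303 -0.0223  0.0018]
```

View pics/c22.png

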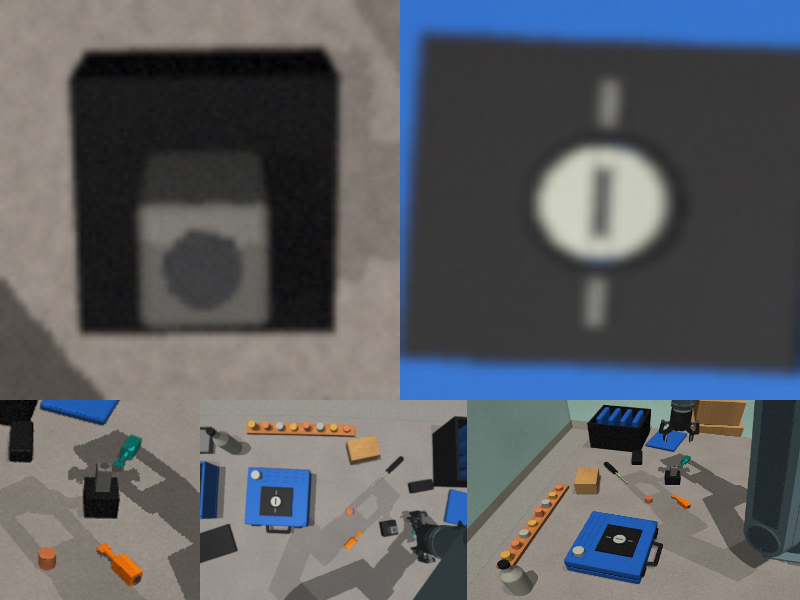

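The key stands home in the holder exactly as at the start, the slot lines up with the ribs, and the bystanders haven't moved. Handing in.

```bash
python3 -c "
from h import *
print(close_job())"
```

```text
the job is handed in; nothing more can be done
None
```

The hatch is locked and the key is back in its holder, released. I handed the job in at about 22 s of the 64 s allowed; the hand-in reports no verdict.

I took the grey key from the holder and put its blade about 5 mm into the slot. I turned the lock clockwise, following it down as it sank, until the torque rose from about 0.09 to 0.23 Nm at the stop. I then backed off into the play, lifted the key out and set it back in its hole.

**Last checks:**
- **Lock:** the slot is in line with the two ribs in both the wrist and top views, to about 1°. I have no direct reading of the cam angle, so that rests on the pictures and the torque rise.
- **Key:** it stands in the holder as it did at the start. The gripper pose at release matched the grasp pose to within 0.3 mm.
- **Gripper:** it is open, clear above the key and touching nothing.
- **Bystanders:** puck, weight and driver look to be in their original places.
- **Forces:** wrist force stayed below about 5 N in every reading.

**Look-alike keys:** the orange and teal keys toppled by themselves early in the run, before the arm came near them. I never touched them.

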